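Release the flask tray with the reach hook

TASK

Behind the clear screen a sprung stop bolt is holding a tray of culture flasks on the sloping roller track. Take the reach hook from its rest and, with the hand kept on the near side, reach through the slot, catch the bolt's pull loop, draw the bolt back gently until it sits firmly against its stop, and hold it firmly there until the tray has come to rest at the end of the track. Then ease the bolt home without letting it snap, lay the hook back in its rest, and leave everything else where it is.

Things in the scene. Friction and masses are not known exactly. Their poses are not given: they have to be found in the camera images.
- station: Fixed bench station: upright clear screen (6 mm thick, frame 450 mm wide, 198 mm high) on an 8 mm foot plate, roller track behind it. Origin: work surface under the screen's middle; x at right angles to the screen, away from the robot, y left, z up. A slot through the screen, open at the top: y -40 to 40 mm. Track: along y at x = 225 mm, falling 0.1 rad towards +y, end stop at y = 180 mm.
- bolt_housing (a point): Near face of the stop bolt's housing, on the bolt's axis (along the station's x at y = 0, 73 mm up). The sprung 12 mm bolt slides 40 mm towards the robot, from home to a hard stop; the bush it sits in is set anywhere over 6 mm, so both ends lie up to 6 mm nearer. Spring: 4 N at home, 8 N at the stop, plus 1 N rubbing; let go, it snaps. A pull of 12 to 16 N seats it firmly; over 20 N harms it.
- bolt_loop (a point): Pull loop, a level D of 8 mm bar, 73 mm above the work surface, axes as the station's, 64 to 78 mm behind the screen with the bolt home. It slides loose on the bolt's end: 0 to 8 mm of free play (under 1 N), anywhere in it at the start, before it takes the bolt along. Near bar: middle line 17 mm from this point towards the robot. Clear space: 13 mm before and beyond this point, 18 mm to each side.
- tray_near (a point): Middle of the near side of the tray, half-way up. Tray: aluminium, 140 (x) x 160 (y) x 36 mm high, three flasks in it, 0.4 to 0.7 kg, loose on the rollers. At the start its front leans on the bolt, which frees it in its last 1 to 10 mm (this point near station y = -86 mm); set free it rolls towards +y in 1 to 4 s, to near y = 100 mm at the end stop, clear of the bolt.
- hook_grip (a point): Reach hook (loose, 0.22 to 0.29 kg): grip point in the middle of its handle's section, near its balance point. Handle: grey bar 18 mm wide, 22 mm high, from 100 mm behind this point to 50 mm ahead. x along the rod to the hook, z up as it lies in its rest (point then 58 mm above the work surface). An 8 mm rod goes on to 205 mm ahead, where it turns down.
- hook_tip (a point): Lower end of the hook's downturned leg (8 mm thick): 205 mm ahead of hook_grip and 34 mm below it; the rounded end reaches 4 mm lower. The leg's near side pulls the loop.
- hook_rest: Hook rest, fixed: white base 250 x 60 x 8 mm with two forks open at the top. Origin on the work surface under the grip point of a hook lying in it, x along its rod. Rear fork (x = -80 mm) takes the handle: 22 mm wide at its floor, 47 mm high; front fork (x = 105 mm) takes the rod: 12 mm wide, floor 54 mm; both widen upward, lips to 72 mm. Handle free all round between them.
- loose_flask: Bystander: clear culture flask with an orange cap lying on the bench, 100 x 42 x 25 mm. Origin under its middle.
- tube_rack: Bystander: white rack, 90 x 200 mm, of orange-capped tubes, 118 mm high. Origin under its middle.
- dishes: Bystander: stack of two culture dishes, diameter 88 mm, 31 mm high. Origin under its middle.
- pen_meter: Bystander: white pen-shaped meter lying flat, 22 x 138 x 22 mm. Origin under its middle.
- spray_bottle: Bystander: white bottle, diameter 72 mm, 190 mm high. Origin under its middle.
- medium_bottle: Bystander: clear bottle with an orange cap, diameter 76 mm, 150 mm high. Origin under its middle.
Not all that is in view belongs to the job. What is meant by the part that bears tray_near is not purple, and is the larger of those in its own colour.

How it is judged:
By the outcome, as a careful person would: the job done as asked, in the order asked, and still so for the second after the job is handed in, with the robot touching nothing.
It also fails if it takes over 67 s, if anything falls off the work surface, if the arm or the gripper's body presses on something with over 40 N, if the wrist force passes 120 N, or if a joint passes its speed limit or range.

ROBOT

A 6-joint arm with a two-finger parallel gripper is mounted at the origin on the work surface. World frame = base frame: x ahead of the robot, y to its left, z up, the work surface at z = 0. Lengths are in m, angles in rad, forces in N, time in s.
With the tool pointing down it reaches from about 0.35 to 0.775 m from the base axis. Payload 5.5 kg.
Tool frame: the origin (TCP) lies midway between the tips of the shut fingers; the grasp point (between the pads) lies 19 mm behind it; z points along the fingers, x is the direction in which the jaws open and shut, and the axes are right-handed (so a half turn about z gives the same grasp; the last joint's range is limited). The gripper opens to 85 mm and grips with 20 to 120 N. Pads are 22 mm wide; open, the fingers measure 114 mm over their backs; the gripper's body (76 mm by 85 mm) begins 54 mm behind the grasp point. The pads swing forward as they close: fully open they stand 13 mm farther back than shut.
Start: joints at [-1.469, 0.313, 0.046, 1.304, 0, 1.431], TCP at [0.138, -0.558, 0.231] pointing down, gripper open.
Joint ranges: [-2.76, 2.76], [-0.86, 1.69], [-1.03, 1.26], [-2.2, 2.34], [-1.47, 1.5], [-3.14, 3.14]. Speed limits (rad/s): [2.57, 2.57, 3.14, 3.14, 3.14, 3.14].

INTERFACE

Orientations are given as a rotation vector (axis times angle).
In Python, from station import manip, imaging gives the robot as it stands.
- The arm moves only by the shell command python3 -m creep 'ROWS' [FORCE]. ROWS is JSON, a list that holds one entry, the list of rows, each a list of 7 numbers: the shift along the world's x, y, z scaled (see below), then the turn, a rotation vector about the world's x, y, z scaled (see below), then the opening, from 0 (shut) to 1 (fully open). A call has 1 to 10 rows; each row is the pose to reach, as a shift and turn from the pose commanded when the call began, turning the shorter way round; what a row does not reach only later rows make up. The controller multiplies each number of a shift by 8 cm and each number of a turn by 180 degrees. A row lasts 1/12 s, in which the tool goes at most 41.7 mm and 7.16 degrees, less where a joint would pass 70% of its speed; a pose out of reach is approached as far as the arm can. A call with a number of a shift or a turn outside -1 to 1 is refused whole. A call with a gripper value outside its range is refused whole. The fingers move at their own pace and stop on an object; FORCE is the grip in N (left out, the last holds). Time passes only in rows, so rows that repeat a pose let the fingers close. It gives the time, the measured TCP pose, the force and the opening at its end, in the units of the state.
- manip.get_state(): the state, without advancing time (a new reading comes with each control period).
- imaging.capture(name): name is "scene" or "side" or "wrist"; returns the picture (400x640x3 uint8, blue, green, red); there is no depth.
- imaging.camera_model(name): a dict with "fx", "fy", "cx", "cy" (pixels), "rvec" (rotation vector, rad) and "tvec" (3), from world to camera coordinates, as OpenCV has them; the wrist camera has in their place "T_tool_cam" (4x4, takes a point from camera to tool coordinates, whose origin is the TCP and whose axes are the tool frame's). Camera axes: x right, y down, z forward; pixel columns grow to the right and rows downward; lengths in m; the calibration is good to about 2 mm. The wrist camera is an equidistant fisheye: a pixel r from the principal point sees the ray r / f radians off the axis. A picture is of the moment at which its call begins: read the wrist's pose just before it. camera_model takes no time and is no camera call.
- manip.job_done(): hands the job in, once; it reports no verdict.
The state is a dict: "time": time; "q": joint angles; "dq": joint speeds; "effort": joint torques, N m; "tcp_pos": TCP position; "tcp_rot": TCP orientation; "ft_force": force on the tool from outside, world axes, zero at the start; "ft_torque": the same for the moment, N m; "width": opening from 0.0 (shut) to 1.0 (fully open).
Only numpy, scipy, OpenCV 4.12 (cv2) and the standard library are available. Lean on these libraries where they do the work, as an engineer would, in place of code of your own. Each camera call takes 0.05 s, during which the arm holds its last target.

## Working session

There is one attempt and no reset: what is moved stays moved. The work goes in short steps, Python scripts to look and compute and a shell command to move; the robot and the scene stay as the last step left them, time stands still between calls to the robot, and variables do not carry over. Pictures are saved under pics/ and viewed, and the job is handed in when it is done.

```bash
ls; mkdir -p pics; python3 - <<'E'
from station import manip, imaging
import cv2
print(manip.get_state())
for n in ["scene","side","wrist"]:
    im=imaging.capture(n); cv2.imwrite(f"pics/{n}0.png",im); print(n,imaging.camera_model(n))
E
```

```text
pics
{'time': 0.0, 'q': array([-1.46859664e+00,  3.13995475e-01,  4.49712572e-02,  1.30355357e+00,
        1.71938482e-05,  1.43121057e+00]), 'dq': array([-5.70382949e-05,  1.26395043e-03,  1.57537244e-03,  1.45716368e-03,
        1.42622580e-04,  1.00682424e-03]), 'effort': array([-4.97424971e-04, -4.80624747e+01,  2.98533458e+01,  1.93599978e-02,
       -1.43660513e-04,  8.02931993e-06]), 'tcp_pos': array([ 0.13762878, -0.55777743,  0.23040848]), 'tcp_rot': array([-2.47211054e+00,  1.93652667e+00,  1.92112748e-03]), 'ft_force': array([ 0.77797185,  0.41760273, -0.34234853]), 'ft_torque': array([-0.04815549, -0.02451219,  0.0304937 ]), 'width': 1.0029522501507036}
scene {'fx': 378.7291813158205, 'fy': 378.7291813158205, 'cx': 320.3073704743813, 'cy': 198.93771670626236, 'rvec': array([ 2.26474379,  0.68313588, -0.28326818]), 'tvec': array([-0.45699358, -0.17909074,  1.32669386])}
side {'fx': 496.6134283422278, 'fy': 496.6134283422278, 'cx': 317.91022454296404, 'cy': 197.42339013401102, 'rvec': array([ 2.32782205, -0.10490565,  0.04757467]), 'tvec': array([-0.55626105,  0.08378619,  1.39271465])}
wrist {'fx': 309.70691628693146, 'fy': 309.70691628693146, 'cx': 323.32320894176434, 'cy': 202.4548918483973, 'T_tool_cam': array([[ 9.99998480e-01,  1.27788565e-03, -1.18596385e-03,
        -8.17416401e-04],
       [-8.94397438e-04,  9.59942730e-01,  2.80194851e-01,
        -7.22044077e-02],
       [ 1.49651435e-03, -2.80193364e-01,  9.59942414e-01,
        -1.42155205e-01],
       [ 0.00000000e+00,  0.00000000e+00,  0.00000000e+00,
         1.00000000e+00]])}
```

View pics/scene0.png

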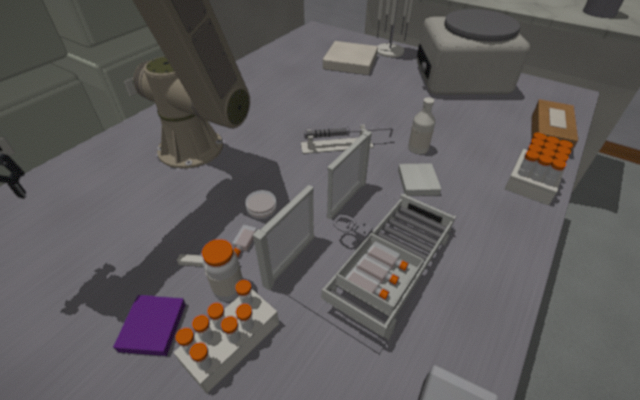

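View pics/side0.png

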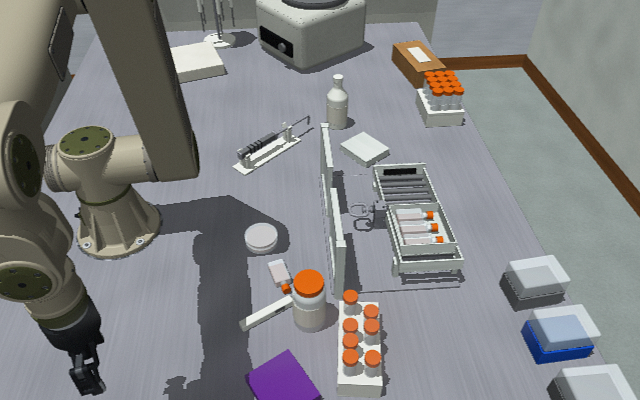

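View pics/wrist0.png

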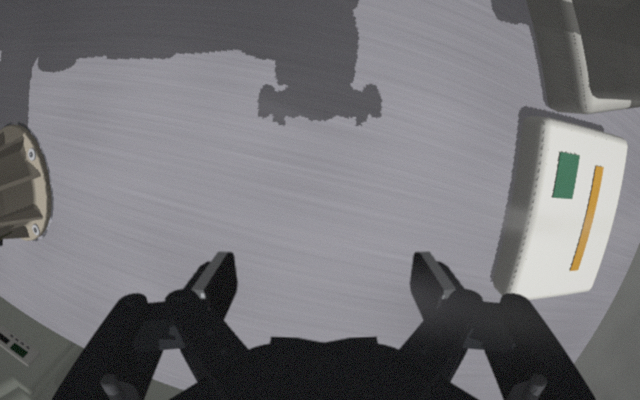

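The pictures show the hook in its rest at scene (335,135) / side (270,148), the screen with its slot at side (330,195), the loop at side (360,210) and scene (350,228), and the tray with three flasks at side (420,228). Next I'll zoom in on these.

```bash
cat > h.py <<'E'
import numpy as np, cv2
from scipy.spatial.transform import Rotation as R
from scipy.optimize import least_squares
from station import manip, imaging
CM={n:imaging.camera_model(n) for n in ["scene","side","wrist"]}
def proj(n,P,st=None):
    c=CM[n];P=np.atleast_2d(P)
    if n!="wrist":
        X=R.from_rotvec(c["rvec"]).apply(P)+c["tvec"]
        return np.c_[c["fx"]*X[:,0]/X[:,2]+c["cx"],c["fy"]*X[:,1]/X[:,2]+c["cy"]]
    Rt=R.from_rotvec(st[1]); T=c["T_tool_cam"]
    X=(Rt.inv().apply(P-st[0])-T[:3,3])@T[:3,:3]
    r=np.hypot(X[:,0],X[:,1]);th=np.arctan2(r,X[:,2])
    return np.c_[c["fx"]*th*X[:,0]/r+c["cx"],c["fy"]*th*X[:,1]/r+c["cy"]]
def ray(n,uv,st=None):
    c=CM[n];d=np.array([(uv[0]-c["cx"])/c["fx"],(uv[1]-c["cy"])/c["fy"],1.])
    if n!="wrist":
        Rw=R.from_rotvec(c["rvec"]).inv()
        return Rw.apply(-c["tvec"]),Rw.apply(d/np.linalg.norm(d))
    th=np.hypot(d[0],d[1]); s=np.sin(th)/max(th,1e-9)
    v=np.array([d[0]*s,d[1]*s,np.cos(th)]);T=c["T_tool_cam"];Rt=R.from_rotvec(st[1])
    return Rt.apply(T[:3,3])+st[0],Rt.apply(T[:3,:3]@v)
def atz(n,uv,z,st=None):
    o,d=ray(n,uv,st);return o+d*(z-o[2])/d[2]
def tri(obs):
    A=np.zeros((3,3));b=np.zeros(3)
    rs=[ray(*o) for o in obs]
    for o,d in rs:
        M=np.eye(3)-np.outer(d,d);A+=M;b+=M@o
    p=np.linalg.solve(A,b)
    return p,[round(1000*np.linalg.norm(np.cross(p-o,d)),1) for o,d in rs]
def crop(im,x0,y0,x1,y1,k,name):
    cv2.imwrite("pics/"+name+".png",cv2.resize(im[y0:y1,x0:x1],None,fx=k,fy=k,interpolation=cv2.INTER_CUBIC))
def state():
    s=manip.get_state();return s["tcp_pos"],s["tcp_rot"]
E
python3 - <<'E'
from h import *
a=cv2.imread("pics/side0.png");b=cv2.imread("pics/scene0.png")
crop(a,220,100,320,180,7,"s_hook");crop(b,290,110,400,165,7,"c_hook")
crop(a,310,110,470,300,3.1,"s_st");crop(b,240,120,460,340,2.7,"c_st")
E
```

```text
(no output)
```

View pics/s_hook.png

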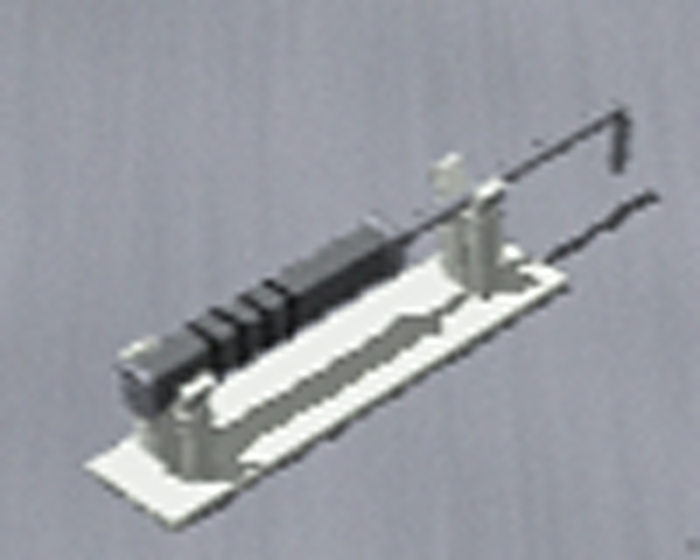

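View pics/c_hook.png

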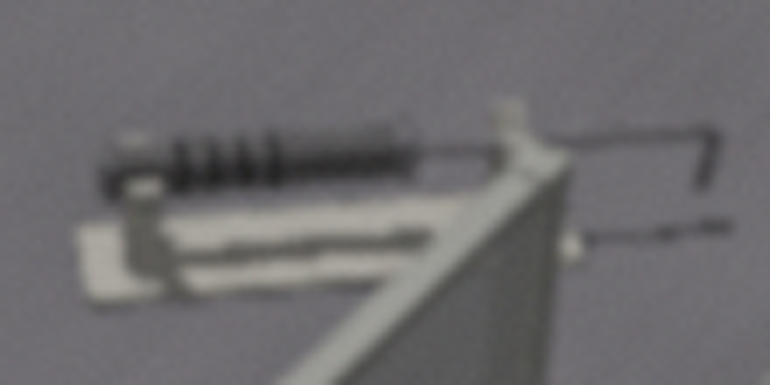

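View pics/s_st.png

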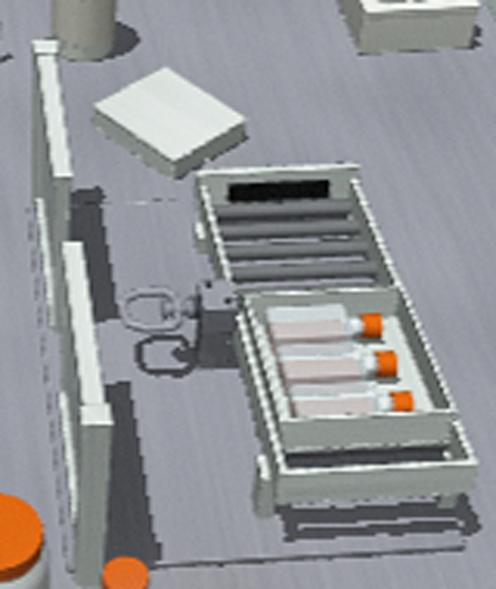

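View pics/c_st.png

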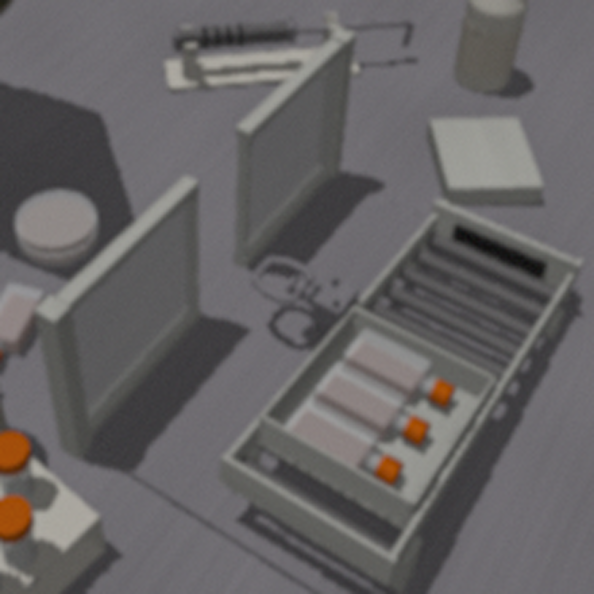

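```bash
python3 - <<'E'
from h import *
np.set_printoptions(precision=4,suppress=True)
S=lambda x,y:(220+x/7,100+y/7); C=lambda x,y:(290+x/7,110+y/7)
for nm,s,c in [("elbow",(625,108),(715,130)),("tip",(618,170),(703,187)),("rear",(140,390),(105,182)),("handlefrontTop",(385,235),(410,140))]:
    print(nm,tri([("side",S(*s)),("scene",C(*c))]))
for p in [(85,465),(175,522),(568,283)]: print("base",atz("side",S(*p),0.008))
S=lambda x,y:(310+x/3.1,110+y/3.1); C=lambda x,y:(240+x/2.7,120+y/2.7)
T={"left frame top far":((46,45),(345,38)),"slotL top":((63,176),(240,130)),"slotR top":((74,245),(192,183)),"frame top near end":((95,412),(52,310)),
"loop near":((125,310),(255,280)),"loopmid":((150,309),(285,278)),"track corner":((200,172),(440,207)),"track near corner":((288,465),(228,462)),"tray near left top":((248,292),(358,315)),"tray near right top":((278,418),(265,425))}
for k,(s,c) in T.items(): print(k,tri([("side",S(*s)),("scene",C(*c))]))
E
```

```text
elbow (array([0.5674, 0.4233, 0.0547]), [np.float64(0.2), np.float64(0.2)])
tip (array([0.5638, 0.4284, 0.0154]), [np.float64(0.8), np.float64(0.8)])
rear (array([0.3361, 0.2258, 0.0506]), [np.float64(1.4), np.float64(1.4)])
handlefrontTop (array([0.4476, 0.3276, 0.0567]), [np.float64(1.0), np.float64(1.0)])
base [0.3066 0.2297 0.008 ]
base [0.3477 0.1865 0.008 ]
base [0.5334 0.3464 0.008 ]
left frame top far (array([0.5941, 0.172 , 0.1893]), [np.float64(1.6), np.float64(1.6)])
slotL top (array([ 0.5883, -0.0227,  0.196 ]), [np.float64(0.2), np.float64(0.2)])
slotR top (array([ 0.5886, -0.1016,  0.1902]), [np.float64(0.2), np.float64(0.2)])
frame top near end (array([ 0.5829, -0.2841,  0.1954]), [np.float64(1.2), np.float64(1.2)])
loop near (array([ 0.6409, -0.0723,  0.0755]), [np.float64(5.9), np.float64(5.9)])
loopmid (array([ 0.6636, -0.056 ,  0.0675]), [np.float64(0.7), np.float64(0.7)])
track corner (array([0.7424, 0.1316, 0.058 ]), [np.float64(2.5), np.float64(2.5)])
track near corner (array([ 0.7375, -0.2698,  0.1   ]), [np.float64(2.7), np.float64(2.7)])
tray near left top (array([ 0.7479, -0.0677,  0.0866]), [np.float64(3.7), np.float64(3.7)])
tray near right top (array([ 0.7415, -0.2198,  0.095 ]), [np.float64(4.2), np.float64(4.2)])
```

```bash

python3 -m creep '[[[0.25,0.4,0.1,0,0,-0.03,1],[0.5,0.8,0.2,0,0,-0.06,1],[0.5,0.8,0.2,0,0,-0.086,1]]]'
python3 -m creep '[[[0.25,0.4,0.1,0,0,0,1],[0.5,0.8,0.2,0,0,0,1],[0.5,0.8,0.2,0,0,0,1]]]'
```

```text
time: 0.4
tcp_pos: [0.1799, -0.4897, 0.2485]
tcp_rot: [-2.186, 2.253, 0.002]
ft_force: [0.6, 1.0, -0.4]
width: 1.0
time: 0.65
tcp_pos: [0.2198, -0.4256, 0.2648]
tcp_rot: [-2.193, 2.247, 0.0]
ft_force: [0.5, 0.1, -0.9]
width: 1.002
```

```bash

python3 -m creep '[[[0.25,0.4,0.1,0,0,0,1],[0.5,0.8,0.2,0,0,0,1],[0.5,0.8,0.2,0,0,0,1]]]' | head -2
python3 -m creep '[[[0.25,0.4,0.1,0,0,0,1],[0.5,0.8,0.2,0,0,0,1],[0.5,0.8,0.2,0,0,0,1]]]' | head -2
python3 -m creep '[[[0.25,0.4,0.1,0,0,0,1],[0.5,0.8,0.2,0,0,0,1],[0.5,0.8,0.2,0,0,0,1]]]' | head -2
python3 -m creep '[[[0.25,0.4,0.1,0,0,0,1],[0.5,0.8,0.2,0,0,0,1],[0.5,0.8,0.2,0,0,0,1]]]' | head -2
python3 -m creep '[[[0.25,0.4,0,0,0,0,1],[0.5,0.8,0,0,0,0,1],[0.5,0.8,0,0,0,0,1]]]' | head -2
python3 -m creep '[[[0.25,0.3,0,0,0,0,1],[0.6,0.6,0,0,0,0,1],[0.6,0.6,0,0,0,0,1],[0.6,0.6,0,0,0,0,1]]]'
python3 - <<'E'
from h import *
s=manip.get_state();im=imaging.capture("wrist");cv2.imwrite("pics/w1.png",im)
np.save("w1.npy",np.array([s["tcp_pos"],s["tcp_rot"]]));print(s["q"],s["tcp_pos"],s["tcp_rot"])
E
```

```text
time: 0.9
tcp_pos: [0.2597, -0.362, 0.2808]
time: 1.15
tcp_pos: [0.2997, -0.2983, 0.2968]
time: 1.4
tcp_pos: [0.3398, -0.2345, 0.3127]
time: 1.65
tcp_pos: [0.38, -0.1707, 0.3285]
time: 1.9
tcp_pos: [0.4197, -0.1067, 0.327]
time: 2.23
tcp_pos: [0.4664, -0.0619, 0.3264]
tcp_rot: [2.192, -2.249, -0.001]
ft_force: [0.5, -0.9, -0.8]
width: 1.001
[-3.02481882e-01  9.93081317e-02  7.90573688e-03  1.48075737e+00
 -5.35900911e-04  2.86459038e+00] [ 0.46640414 -0.06190881  0.32643653] [ 2.19217969e+00 -2.24875861e+00 -1.48304812e-03]
```

View pics/w1.png

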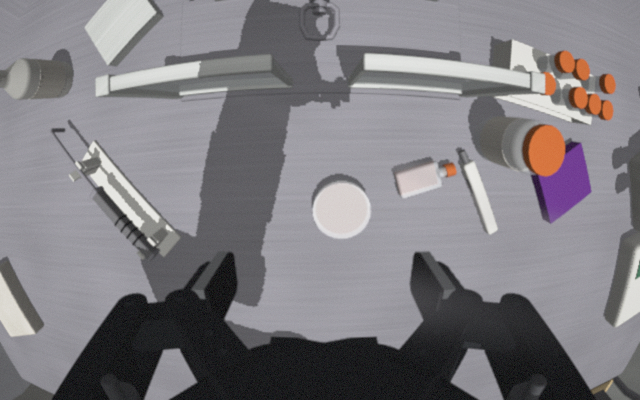

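```bash
python3 - <<'E'
from h import *
a=cv2.imread("pics/w1.png");crop(a,260,0,380,110,6,"w1loop");crop(a,40,110,190,260,4,"w1hook")
E
```

```text
(no output)
```

View pics/w1loop.png

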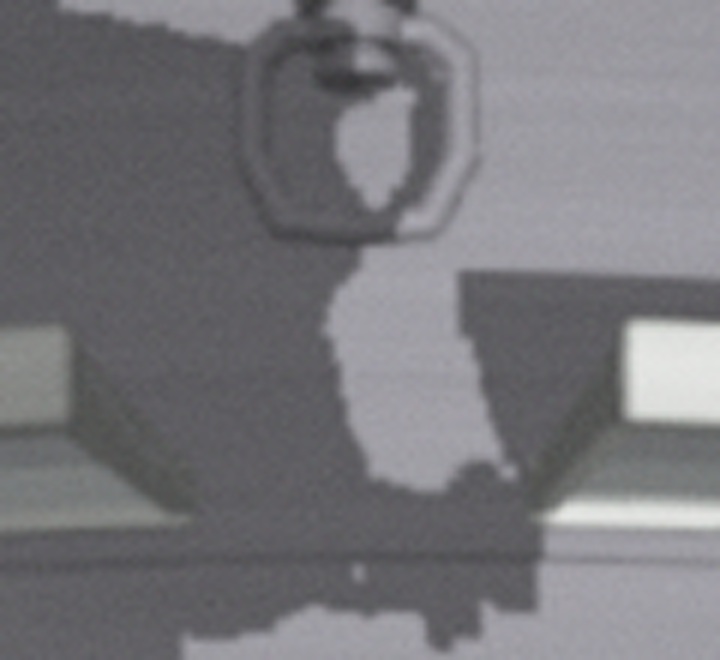

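View pics/w1hook.png

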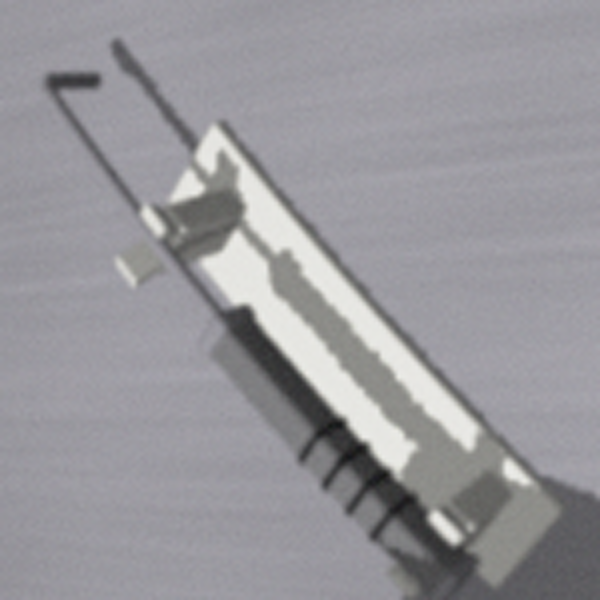

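```bash
python3 - <<'E'
from h import *
np.set_printoptions(precision=4,suppress=True)
st=np.load("w1.npy")
L=lambda x,y:(260+x/6,y/6); H=lambda x,y:(40+x/4,110+y/4)
for nm,p,z in [("bar mid",(360,226),.073),("bar outer",(360,243),.073),("barL",(262,135),.073),("barR",(462,135),.073),("far bar side",(300,25),.073),("slot L near",(70,427),.198),("slot R near",(625,421),.198),("slot L far",(63,325),.198),("slot R far",(632,318),.198),("bolt end?",(355,85),.073)]:
    print(nm,atz("wrist",L(*p),z,st))
print("tripanel slotL", tri([("wrist",L(70,427),st),("side",(310+68/3.1,110+176/3.1)),]))
for nm,p,s,c in [("elbow",(50,83),(625,108),(715,130)),("tip",(98,80),(618,170),(703,187))]:
    print(nm,tri([("wrist",H(*p),st),("side",(220+s[0]/7,100+s[1]/7)),("scene",(290+c[0]/7,110+c[1]/7))]))
for nm,p,z in [("handle front left",(210,350),.069),("handle front right",(237,307),.069),("elbow",(50,83),.058),("handle rear left?",(395,550),.069)]: print(nm,atz("wrist",H(*p),z,st))
for nm,p,z in [("base fr",(217,122),.008),("base rr",(560,508),.008),("base rl",(492,588),.008)]: print(nm,atz("wrist",H(*p),z,st))
# loop triangulation with side & scene near-bar guess
print(proj("side",atz("wrist",L(360,226),.073,st)),proj("scene",atz("wrist",L(360,226),.073,st)))
E
```

```text
bar mid [ 0.6381 -0.0604  0.073 ]
bar outer [ 0.6342 -0.0603  0.073 ]
barL [ 0.6597 -0.0403  0.073 ]
barR [ 0.6585 -0.0823  0.073 ]
far bar side [ 0.6855 -0.0488  0.073 ]
slot L near [ 0.5783 -0.0187  0.198 ]
slot R near [ 0.5768 -0.0984  0.198 ]
slot L far [ 0.5938 -0.018   0.198 ]
slot R far [ 0.5924 -0.0998  0.198 ]
bolt end? [ 0.6707 -0.0601  0.073 ]
tripanel slotL (array([ 0.5864, -0.0173,  0.1905]), [np.float64(6.9), np.float64(6.9)])
elbow (array([0.5654, 0.4273, 0.0514]), [np.float64(2.8), np.float64(2.3), np.float64(0.6)])
tip (array([0.5625, 0.4317, 0.013 ]), [np.float64(1.7), np.float64(1.8), np.float64(0.7)])
handle front left [0.439 0.323 0.069]
handle front right [0.4564 0.3021 0.069 ]
elbow [0.5623 0.4184 0.058 ]
handle rear left? [0.3522 0.2424 0.069 ]
base fr [0.5305 0.354  0.008 ]
base rr [0.3466 0.1924 0.008 ]
base rl [0.3062 0.2375 0.008 ]
[[349.2905 209.7208]] [[336.3115 218.8334]]
```

```bash

python3 -m creep '[[[-0.05,0.4,-0.1,0,0,0.02,1],[-0.14,0.87,-0.3,0,0,0.048,1],[-0.14,0.87,-0.3,0,0,0.048,1]]]' | head -2
python3 -m creep '[[[-0.05,0.4,-0.1,0,0,0.02,1],[-0.14,0.87,-0.3,0,0,0.048,1],[-0.14,0.87,-0.3,0,0,0.048,1]]]' | head -2
python3 -m creep '[[[-0.05,0.4,-0.1,0,0,0.02,1],[-0.14,0.87,-0.3,0,0,0.048,1],[-0.14,0.87,-0.3,0,0,0.048,1]]]' | head -2
python3 -m creep '[[[-0.05,0.4,-0.1,0,0,0.02,1],[-0.14,0.87,-0.3,0,0,0.048,1],[-0.14,0.87,-0.3,0,0,0.048,1]]]' | head -2
python3 -m creep '[[[-0.05,0.4,-0.1,0,0,0.02,1],[-0.14,0.87,-0.3,0,0,0.048,1],[-0.14,0.87,-0.3,0,0,0.048,1],[-0.14,0.87,-0.3,0,0,0.048,1]]]'
python3 - <<'E'
from h import *
s=manip.get_state();im=imaging.capture("wrist");cv2.imwrite("pics/w2.png",im)
np.save("w2.npy",np.array([s["tcp_pos"],s["tcp_rot"]]));print(s["q"],s["tcp_pos"],s["tcp_rot"])
E
```

```text
time: 2.53
tcp_pos: [0.4512, 0.0104, 0.301]
time: 2.78
tcp_pos: [0.4402, 0.0799, 0.2772]
time: 3.03
tcp_pos: [0.4294, 0.1493, 0.2532]
time: 3.28
tcp_pos: [0.4188, 0.2186, 0.2292]
time: 3.62
tcp_pos: [0.4091, 0.2853, 0.2065]
tcp_rot: [2.864, -1.286, -0.001]
ft_force: [-0.4, -0.5, -0.4]
width: 1.001
[ 4.48322027e-01  1.77313659e-01 -1.93015506e-01  1.20272642e+00
 -7.70651820e-04  2.86346532e+00] [0.40909337 0.28528489 0.20649529] [ 2.86373385e+00 -1.28633625e+00 -1.36044174e-03]
```

View pics/w2.png

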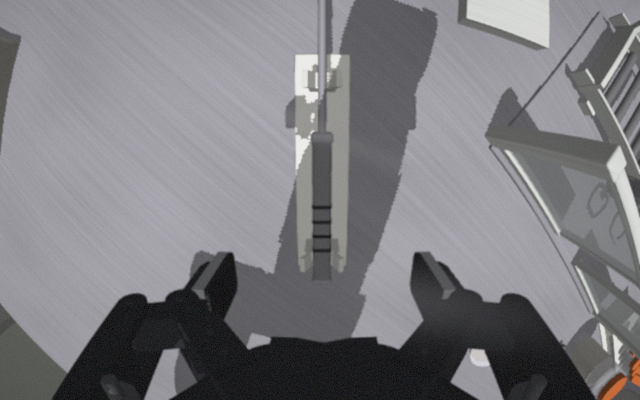

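Seen from above, the hook lies along the image column u≈322. The handle runs from (322,136) to (322,279) and the rod goes up to row 0. Next is a closer crop and a height from the two wrist views.

```bash
python3 - <<'E'
from h import *
a=cv2.imread("pics/w2.png");crop(a,270,0,380,300,2,"w2a");crop(a,280,120,365,295,3.4,"w2b")
E
```

```text
(no output)
```

View pics/w2b.png

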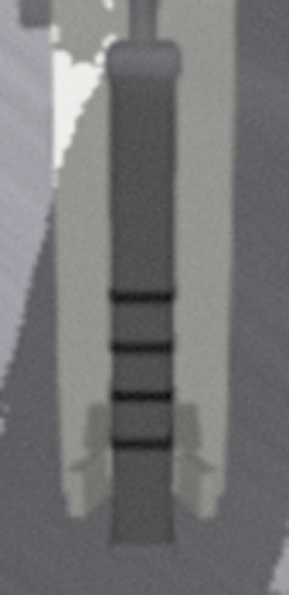

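```bash
python3 - <<'E'
from h import *
np.set_printoptions(precision=4,suppress=True)
s1=np.load("w1.npy");s2=np.load("w2.npy")
H=lambda x,y:(40+x/4,110+y/4); B=lambda x,y:(280+x/3.4,120+y/3.4)
for a,b in [((303,463),(112,297)),((326,488),(112,348)),((375,538),(112,443)),((238,306),(176,75))]:
    print(tri([("wrist",H(*a),s1),("wrist",B(*b),s2)]))
for nm,p in [("front",(143,75)),("front2",(143,42)),("rear",(142,545)),("ring1",(142,297)),("ring4",(141,443))]: print(nm,atz("wrist",B(*p),.069,s2))
print("rod",atz("wrist",(323,2),.058,s2),atz("wrist",(280+142/3.4,120+5/3.4),.058,s2))
R0=R.from_rotvec(s2[1]);print(R0.apply([0,-1,0]))
f,r=atz("wrist",B(143,60),.069,s2),atz("wrist",B(142,545),.069,s2);print(np.linalg.norm(f-r),np.arctan2(*(f-r)[[1,0]]))
# tri with side/scene of elbow-not-visible: rear end
print(tri([("wrist",B(142,545),s2),("side",(240,153.5)),("scene",(305.3,133))]))
# base corners
print([atz("wrist",p,.008,s2) for p in [(295.5,55),(349,55)]])
E
```

```text
(array([0.3903, 0.283 , 0.0661]), [np.float64(0.6), np.float64(0.6)])
(array([0.3791, 0.2731, 0.0662]), [np.float64(0.3), np.float64(0.3)])
(array([0.3566, 0.2532, 0.0653]), [np.float64(0.1), np.float64(0.1)])
(array([0.4519, 0.3111, 0.0567]), [np.float64(3.4), np.float64(3.4)])
front [0.4434 0.3181 0.069 ]
front2 [0.45   0.3239 0.069 ]
rear [0.3377 0.2247 0.069 ]
ring1 [0.3972 0.2774 0.069 ]
ring4 [0.3636 0.248  0.069 ]
rod [0.545  0.4074 0.058 ] [0.4569 0.3305 0.058 ]
[ 0.7475  0.6642 -0.0024]
0.14500385244716366 0.7240072614784611
(array([0.3372, 0.2233, 0.0637]), [np.float64(1.7), np.float64(0.5), np.float64(1.6)])
[array([0.4924, 0.4005, 0.008 ]), array([0.5308, 0.3573, 0.008 ])]
```

```bash

python3 -m creep '[[[0.044,0.07,-0.35,0,0,0,1],[0.044,0.07,-0.7,0,0,0,1],[0.044,0.07,-0.7,0,0,0,1]]]' | head -2
python3 -m creep '[[[0,0,-0.35,0,0,0,1],[0,0,-0.7,0,0,0,1],[0,0,-0.7,0,0,0,1]]]' |head -2
python3 -m creep '[[[0,0,-0.2,0,0,0,1],[0,0,-0.4,0,0,0,1],[0,0,-0.6,0,0,0,1],[0,0,-0.67,0,0,0,1],[0,0,-0.67,0,0,0,1],[0,0,-0.67,0,0,0,1]]]'
python3 - <<'E'
from h import *
s=manip.get_state();im=imaging.capture("wrist");cv2.imwrite("pics/w3.png",im)
print(s["q"],s["tcp_pos"],s["tcp_rot"])
E
```

```text
time: 3.92
tcp_pos: [0.4115, 0.2882, 0.1476]
time: 4.17
tcp_pos: [0.4113, 0.2884, 0.0926]
time: 4.67
tcp_pos: [0.4141, 0.2911, 0.0432]
tcp_rot: [-2.864, 1.29, -0.001]
ft_force: [-0.1, 0.2, -1.1]
width: 1.004
[ 4.54074465e-01  3.21442797e-01 -4.36747190e-01  8.11514783e-01
 -1.91091780e-04  2.87110628e+00] [0.41413823 0.29109368 0.04323752] [-2.86389143e+00  1.28965998e+00 -1.32668376e-03]
```

View pics/w3.png

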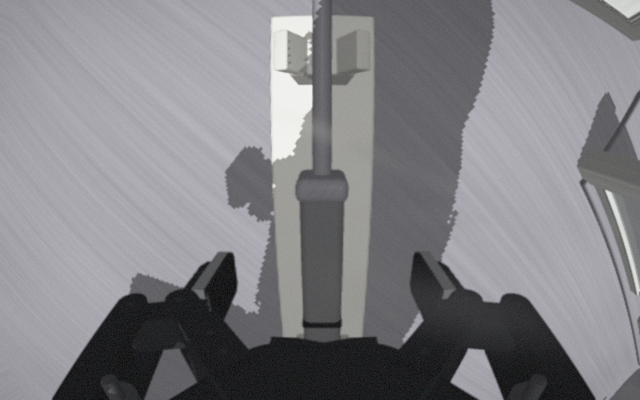

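```bash

python3 -m creep '[[[0,0,-0.04,0,0,0,0.6],[0,0,-0.04,0,0,0,0.3],[0,0,-0.04,0,0,0,0],[0,0,-0.04,0,0,0,0],[0,0,-0.04,0,0,0,0],[0,0,-0.04,0,0,0,0],[0,0,-0.04,0,0,0,0],[0,0,-0.04,0,0,0,0],[0,0,-0.04,0,0,0,0],[0,0,-0.04,0,0,0,0]]]' 110
python3 -m creep '[[[0,0,0,0,0,0,0],[0,0,0,0,0,0,0],[0,0,0,0,0,0,0]]]' 110
```

```text
time: 5.55
tcp_pos: [0.4133, 0.2914, 0.0389]
tcp_rot: [-2.865, 1.288, -0.001]
ft_force: [-1.5, -1.2, 5.1]
width: 0.196
time: 5.8
tcp_pos: [0.4133, 0.2914, 0.0389]
tcp_rot: [-2.865, 1.288, -0.001]
ft_force: [0.3, -1.3, 5.1]
width: 0.19
```

```bash

python3 -m creep '[[[0,0,0.1,0,0,0,0],[0,0,0.25,0,0,0,0],[0,0,0.45,0,0,0,0],[0,0,0.7,0,0,0,0],[0,0,0.7,0,0,0,0]]]'
python3 -m creep '[[[0,0,0.3,0,0,0,0],[0,0,0.7,0,0,0,0],[0,0,0.7,0,0,0,0],[0,0,0.7,0,0,0,0],[0,0,0.7,0,0,0,0]]]'
python3 - <<'E'
from h import *
s=manip.get_state();np.save("w4.npy",np.array([s["tcp_pos"],s["tcp_rot"]]))
for n in ["wrist","side","scene"]: cv2.imwrite(f"pics/{n}4.png",imaging.capture(n))
a=cv2.imread("pics/side4.png")
crop(a,200,60,360,200,4.5,"s4")
print(s["tcp_pos"],s["ft_force"],s["ft_torque"])
E
```

```text
time: 6.22
tcp_pos: [0.4151, 0.2922, 0.0977]
tcp_rot: [-2.862, 1.287, -0.005]
ft_force: [0.5, -0.0, -1.4]
width: 0.191
time: 6.63
tcp_pos: [0.4127, 0.291, 0.1494]
tcp_rot: [2.864, -1.288, -0.001]
ft_force: [0.3, 0.2, -1.9]
width: 0.192
[0.4127043  0.29104552 0.14944394] [ 0.34992359  0.16765106 -1.85969847] [0.01828897 0.05049805 0.02104853]
```

View pics/wrist4.png

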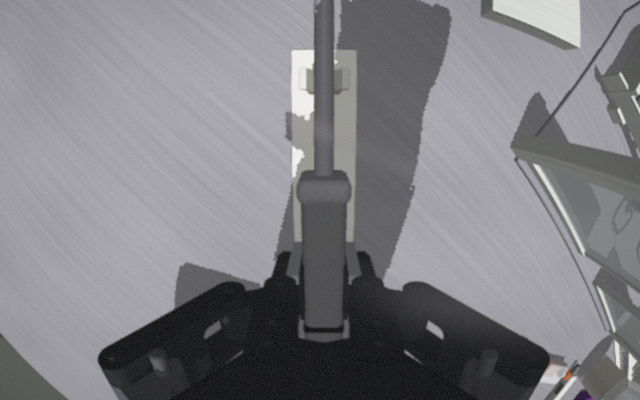

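View pics/s4.png

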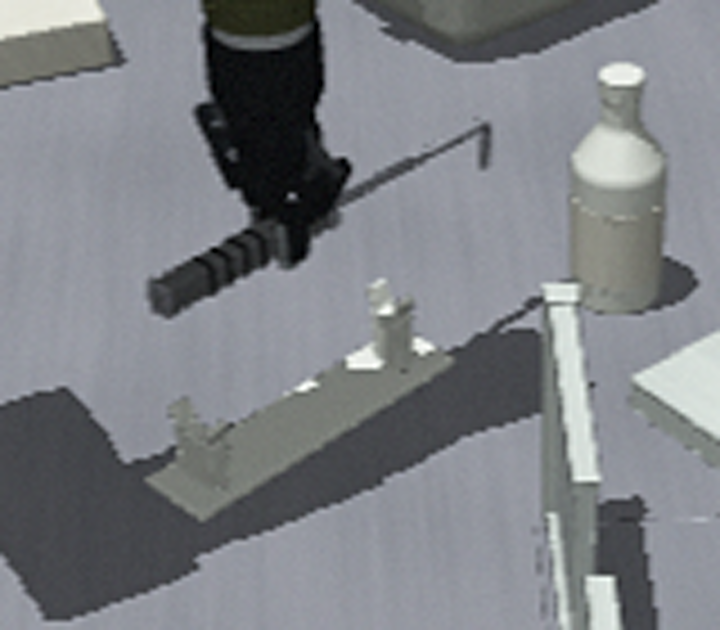

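```bash

python3 -m creep '[[[0,0,0.25,0,0,0,0],[0,0,0.6,0,0,0,0],[0,0,0.95,0,0,0,0],[0,0,0.95,0,0,0,0]]]' |head -2
python3 -m creep '[[[0.03,-0.25,0.05,0,0,-0.015,0],[0.09,-0.6,0.12,0,0,-0.035,0],[0.09,-0.87,0.12,0,0,-0.048,0]]]' |head -2
python3 -m creep '[[[0.03,-0.3,0.05,0,0,-0.016,0],[0.09,-0.6,0.12,0,0,-0.035,0],[0.09,-0.87,0.12,0,0,-0.048,0]]]' |head -2
python3 -m creep '[[[0.03,-0.3,0.05,0,0,-0.016,0],[0.09,-0.6,0.12,0,0,-0.035,0],[0.09,-0.87,0.12,0,0,-0.048,0]]]' |head -2
python3 -m creep '[[[0.03,-0.3,0.05,0,0,-0.016,0],[0.09,-0.6,0.12,0,0,-0.035,0],[0.09,-0.87,0.12,0,0,-0.048,0]]]' |head -2
python3 -m creep '[[[0.03,-0.3,0.05,0,0,-0.016,0],[0.09,-0.6,0.12,0,0,-0.035,0],[0.09,-0.87,0.12,0,0,-0.046,0],[0.09,-0.87,0.12,0,0,-0.046,0],[0.09,-0.87,0.12,0,0,-0.046,0],[0.09,-0.87,0.12,0,0,-0.046,0]]]'
python3 - <<'E'
from h import *
s=manip.get_state();np.save("w5.npy",np.array([s["tcp_pos"],s["tcp_rot"]]))
for n in ["wrist","side","scene"]: cv2.imwrite(f"pics/{n}5.png",imaging.capture(n))
crop(cv2.imread("pics/side5.png"),270,90,470,260,4,"s5");crop(cv2.imread("pics/scene5.png"),260,80,460,250,4,"c5")
print(s["q"],s["tcp_pos"],s["tcp_rot"],s["ft_force"])
E
```

```text
time: 7.12
tcp_pos: [0.4152, 0.2923, 0.2306]
time: 7.37
tcp_pos: [0.4208, 0.2208, 0.2355]
time: 7.62
tcp_pos: [0.428, 0.1508, 0.2451]
time: 7.87
tcp_pos: [0.4352, 0.0811, 0.2547]
time: 8.12
tcp_pos: [0.4425, 0.0114, 0.2643]
time: 8.62
tcp_pos: [0.4486, -0.0563, 0.2734]
tcp_rot: [2.196, -2.245, -0.003]
ft_force: [-0.6, 0.3, -3.1]
width: 0.193
[-3.03011569e-01  6.62290300e-02 -1.57009585e-01  1.34977212e+00
  2.78398511e-04  2.86059929e+00] [ 0.4486107  -0.05634708  0.27342587] [ 2.1962878  -2.24518711 -0.00326979] [-0.56655788  0.29439308 -3.1418869 ]
```

View pics/s5.png

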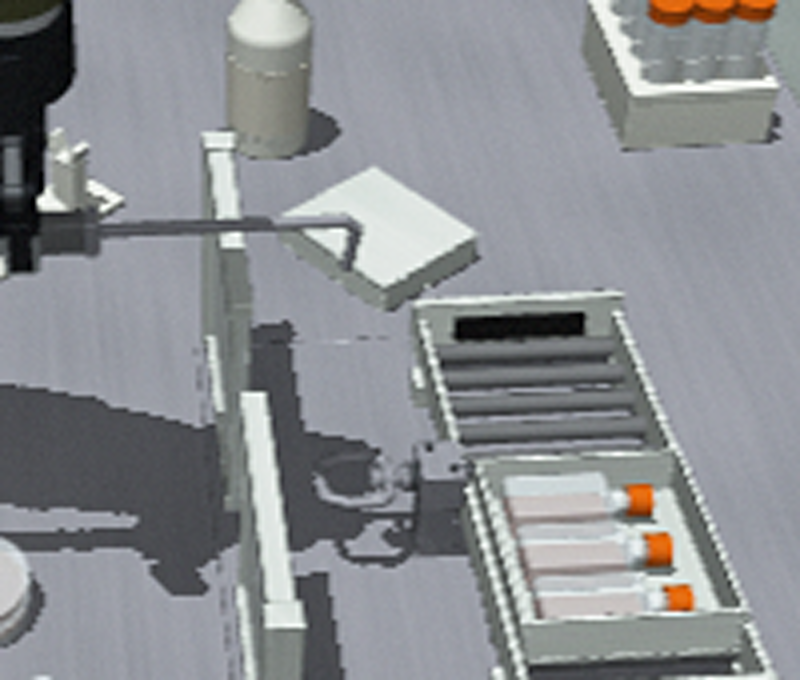

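View pics/c5.png

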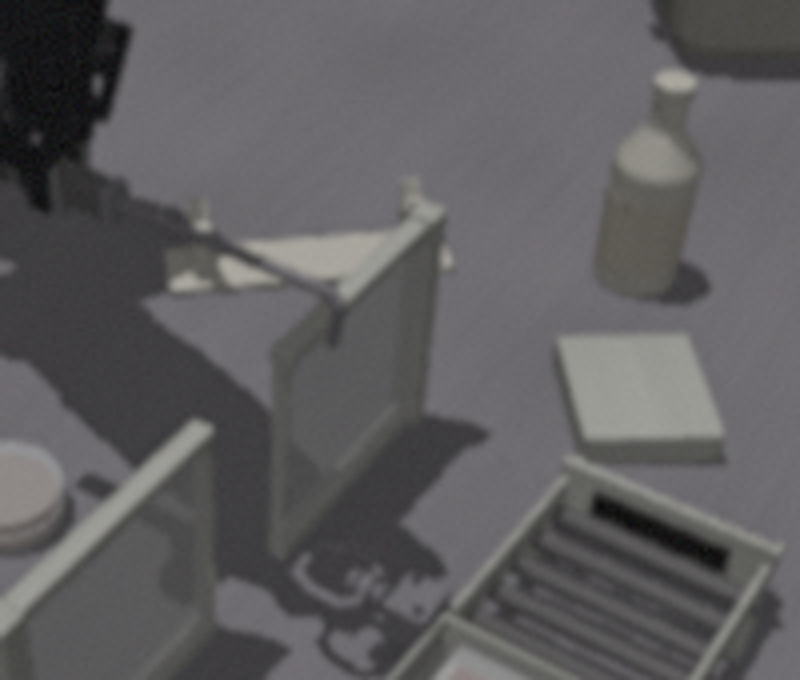

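View pics/wrist5.png

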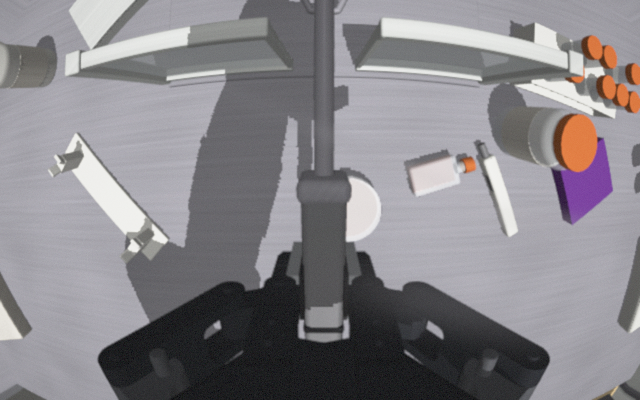

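```bash
python3 - <<'E'
from h import *
np.set_printoptions(precision=4,suppress=True)
st=np.load("w5.npy")
print("elbow",tri([("side",(358.5,146.2)),("scene",(344.3,155.3))]))
print("tip",tri([("side",(357.5,156.6)),("scene",(343.3,165.6))]))
Rt=R.from_rotvec(st[1]); d=Rt.apply([0,-1,0]);print(d)
g=st[0]-0.019*Rt.apply([0,0,1]);e=g+.205*d
print("pred elbow",e, proj("side",e),proj("scene",e)); t=e+[0,0,-.036];print("pred tip",proj("side",t),proj("scene",t))
for z in [.08]:
  t2=np.array([.655,-.0605,.073]);print("loop pt",proj("side",t2),proj("scene",t2))
  for nm,p in [("near",(.638,-.0605,.073)),("L",(.655,-.0385,.073)),("R",(.655,-.0825,.073))]: print(nm,proj("side",p),proj("scene",p))
E
```

```text
elbow (array([ 0.6506, -0.0603,  0.2874]), [np.float64(0.0), np.float64(0.0)])
tip (array([ 0.6497, -0.0608,  0.257 ]), [np.float64(0.8), np.float64(0.8)])
[ 0.9998 -0.022  -0.0021]
pred elbow [ 0.6536 -0.0609  0.292 ] [[359.8734 144.7812]] [[345.4326 154.2248]]
pred tip [[358.9923 156.5177]] [[344.653  166.9238]]
loop pt [[355.5094 209.3508]] [[341.8469 221.5267]]
near [[349.2743 209.7456]] [[336.2748 218.8458]]
L [[354.34   203.6994]] [[346.1843 216.3457]]
R [[356.7069 215.1377]] [[337.3922 226.8477]]
```

```bash

python3 -m creep '[[[0.04,0,-0.25,0,0,0,0],[0.04,0,-0.7,0,0,0,0],[0.04,0,-0.7,0,0,0,0]]]' |head -2
python3 -m creep '[[[0,0,-0.35,0,0,0,0],[0,0,-0.7,0,0,0,0],[0,0,-0.7,0,0,0,0]]]' |head -2
python3 -m creep '[[[0,0,-0.2,0,0,0,0],[0,0,-0.4,0,0,0,0],[0,0,-0.6,0,0,0,0],[0,0,-0.6,0,0,0,0],[0,0,-0.6,0,0,0,0]]]'
python3 - <<'E'
from h import *
s=manip.get_state();np.save("w6.npy",np.array([s["tcp_pos"],s["tcp_rot"]]))
for n in ["side","scene"]: cv2.imwrite(f"pics/{n}6.png",imaging.capture(n))
crop(cv2.imread("pics/side6.png"),320,160,400,240,7.5,"s6");crop(cv2.imread("pics/scene6.png"),310,180,390,260,7.5,"c6")
print(s["q"],s["tcp_pos"],s["tcp_rot"],s["ft_force"])
st=[s["tcp_pos"],s["tcp_rot"]];Rt=R.from_rotvec(st[1]);e=st[0]+Rt.apply([0,-.205,-.019])
t=e+[0,0,-.038];print(e,t,proj("side",[e,t]),proj("scene",[e,t]))
E
```

```text
time: 9.02
tcp_pos: [0.4479, -0.0545, 0.2124]
time: 9.27
tcp_pos: [0.4495, -0.0552, 0.1592]
time: 9.68
tcp_pos: [0.4527, -0.0565, 0.1158]
tcp_rot: [2.197, -2.245, -0.0]
ft_force: [0.8, 0.2, -2.2]
width: 0.19
[-3.00353134e-01  1.57953030e-01 -4.51176700e-01  9.61801669e-01
 -7.41897645e-05  2.86270472e+00] [ 0.45271468 -0.05649028  0.11584847] [ 2.19738155e+00 -2.24506235e+00 -1.31180867e-04] [ 0.77062692  0.21921443 -2.2469508 ]
[ 0.65767032 -0.06088972  0.13481766] [ 0.65767032 -0.06088972  0.09681766] [[357.81450995 192.6476808 ]
 [357.00208022 203.06665894]] [[343.74237752 205.30984531]
 [343.06004807 215.77479294]]
```

View pics/s6.png

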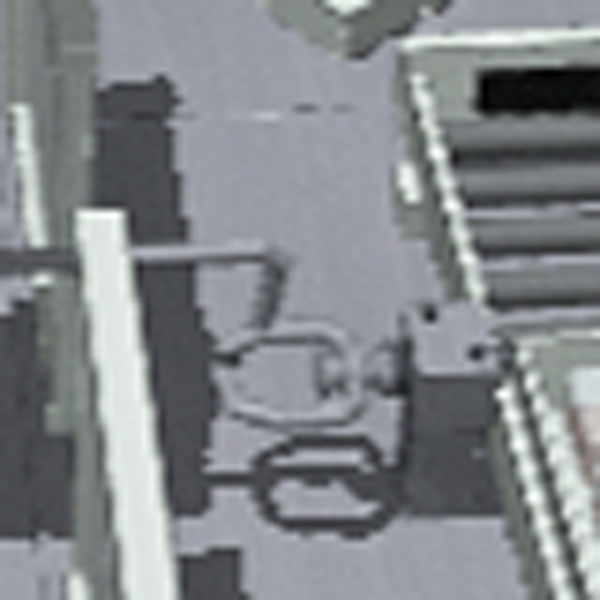

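View pics/c6.png

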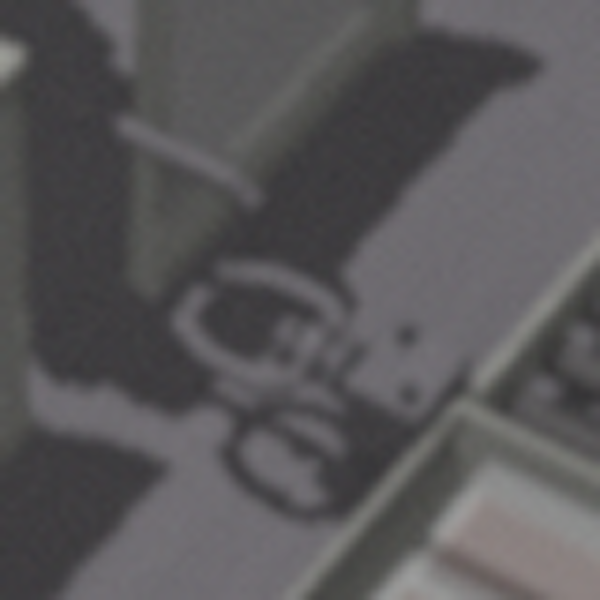

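```bash

python3 -m creep '[[[0,0,-0.1,0,0,0,0],[0,0,-0.2,0,0,0,0],[0,0,-0.3,0,0,0,0],[0,0,-0.3,0,0,0,0]]]'
python3 -m creep '[[[0,0,-0.1,0,0,0,0],[0,0,-0.22,0,0,0,0],[0,0,-0.22,0,0,0,0],[0,0,-0.22,0,0,0,0],[0,0,-0.22,0,0,0,0]]]'
python3 - <<'E'
from h import *
for n in ["side","scene"]: cv2.imwrite(f"pics/{n}7.png",imaging.capture(n))
crop(cv2.imread("pics/side7.png"),320,160,400,240,7.5,"s7");crop(cv2.imread("pics/scene7.png"),310,180,390,260,7.5,"c7")
s=manip.get_state();print(s["time"],s["tcp_pos"],s["ft_force"],s["ft_torque"])
E
```

```text
time: 10.12
tcp_pos: [0.4511, -0.0563, 0.0888]
tcp_rot: [2.196, -2.245, -0.004]
ft_force: [-1.0, 0.3, -2.0]
width: 0.193
time: 10.53
tcp_pos: [0.4523, -0.0567, 0.0728]
tcp_rot: [2.197, -2.246, -0.001]
ft_force: [0.1, -0.2, -2.3]
width: 0.193
10.6333 [ 0.45273852 -0.05682395  0.07319582] [ 0.04224174  0.5183869  -2.07900681] [0.00989287 0.06177241 0.03642358]
```

View pics/s7.png

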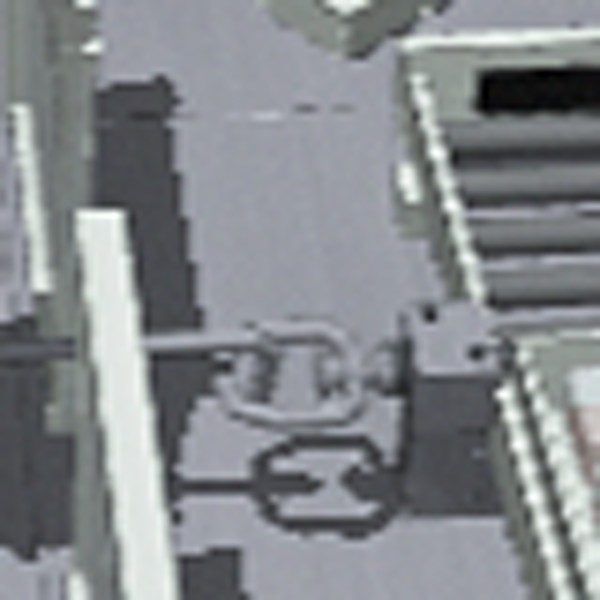

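View pics/c7.png

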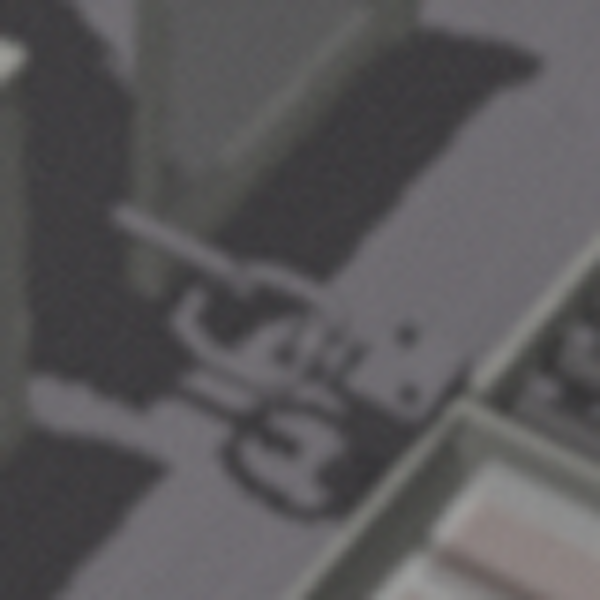

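The leg stands inside the loop, at side-crop (262,380), with the rod passing over the near bar. I'll pull gently and watch the force.

```bash

python3 -m creep '[[[-0.025,0,0,0,0,0,0],[-0.05,0.001,0,0,0,0,0],[-0.075,0.0015,0,0,0,0,0],[-0.1,0.002,0,0,0,0,0],[-0.1,0.002,0,0,0,0,0]]]' | grep -E "tcp_pos|force"
python3 -m creep '[[[-0.03,0,0,0,0,0,0],[-0.06,0.001,0,0,0,0,0],[-0.09,0.002,0,0,0,0,0],[-0.12,0.0026,0,0,0,0,0],[-0.12,0.0026,0,0,0,0,0]]]'| grep -E "tcp_pos|force"
```

```text
tcp_pos: [0.4439, -0.0565, 0.073]
ft_force: [-0.5, 0.5, -2.0]
tcp_pos: [0.436, -0.0566, 0.0734]
ft_force: [4.6, -0.6, -4.1]
```

```bash

python3 -m creep '[[[-0.03,0,0,0,0,0,0],[-0.06,0.001,0,0,0,0,0],[-0.09,0.002,0,0,0,0,0],[-0.12,0.0026,0,0,0,0,0],[-0.12,0.0026,0,0,0,0,0]]]'| grep -E "tcp_pos|force"
python3 -m creep '[[[-0.03,0,0,0,0,0,0],[-0.06,0.001,0,0,0,0,0],[-0.09,0.002,0,0,0,0,0],[-0.12,0.0026,0,0,0,0,0],[-0.12,0.0026,0,0,0,0,0]]]'| grep -E "tcp_pos|force|rot|time"
python3 - <<'E'
from h import *
for n in ["side"]: cv2.imwrite(f"pics/{n}8.png",imaging.capture(n))
crop(cv2.imread("pics/side8.png"),310,160,470,280,5,"s8")
s=manip.get_state();print(s["time"],s["tcp_pos"],s["ft_force"],s["ft_torque"])
E
```

```text
tcp_pos: [0.4266, -0.0564, 0.0734]
ft_force: [5.3, -0.1, -4.1]
time: 12.3
tcp_pos: [0.4174, -0.0563, 0.0736]
tcp_rot: [-2.195, 2.244, -0.005]
ft_force: [6.6, 0.3, -4.3]
12.35 [ 0.41741759 -0.05631171  0.07354912] [ 5.14672647  0.33317563 -4.37408706] [ 0.01422157 -0.95663042  0.05394985]
```

View pics/s8.png

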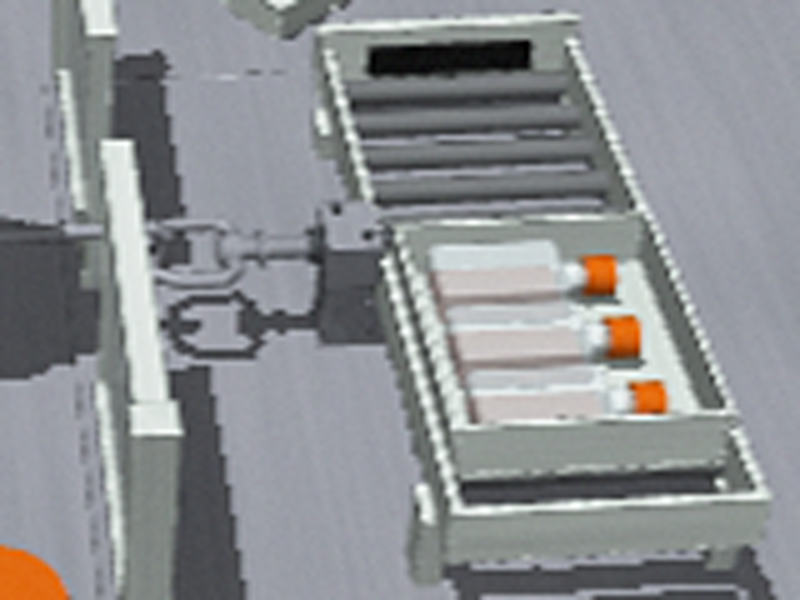

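```bash

python3 -m creep '[[[-0.025,0,0,0,0,0,0],[-0.05,0.001,0,0,0,0,0],[-0.075,0.002,0,0,0,0,0],[-0.1,0.002,0,0,0,0,0],[-0.1,0.002,0,0,0,0,0]]]'| grep -E "tcp_pos|force"
python3 -m creep '[[[-0.02,0,0,0,0,0,0],[-0.04,0.001,0,0,0,0,0],[-0.06,0.001,0,0,0,0,0],[-0.06,0.001,0,0,0,0,0]]]'| grep -E "tcp_pos|force|time"
```

```text
tcp_pos: [0.4098, -0.0562, 0.0737]
ft_force: [7.6, -0.1, -3.1]
time: 13.1
tcp_pos: [0.4053, -0.0562, 0.0737]
ft_force: [8.1, -0.0, -4.9]
```

```bash

python3 -m creep '[[[-0.015,0,0,0,0,0,0],[-0.03,0,0,0,0,0,0],[-0.03,0,0,0,0,0,0]]]'| grep -E "tcp_pos|force"
python3 - <<'E'
from station import manip
s=manip.get_state();print(s["ft_force"],s["tcp_pos"])
E
python3 -m creep '[[[-0.012,0,0,0,0,0,0],[-0.025,0,0,0,0,0,0],[-0.025,0,0,0,0,0,0]]]'| grep -E "tcp_pos|force|time"
```

```text
tcp_pos: [0.4031, -0.0562, 0.0738]
ft_force: [8.8, 1.3, -4.9]
[ 8.76050566  1.30567459 -4.89747161] [ 0.40308113 -0.05620971  0.0737693 ]
time: 13.6
tcp_pos: [0.4017, -0.0563, 0.0739]
ft_force: [8.9, 0.2, -3.8]
```

```bash

python3 -m creep '[[[-0.01,0,0,0,0,0,0],[-0.019,0,0,0,0,0,0],[-0.019,0,0,0,0,0,0]]]'| grep -E "tcp_pos|force|time"
```

```text
time: 13.85
tcp_pos: [0.4015, -0.0565, 0.0743]
ft_force: [13.1, 0.8, -6.6]
```

```bash

python3 -m creep '[[[-0.01,0,0,0,0,0,0],[-0.01,0,0,0,0,0,0],[-0.01,0,0,0,0,0,0]]]'| grep -E "tcp_pos|force|time"
```

```text
time: 14.1
tcp_pos: [0.4015, -0.0567, 0.0745]
ft_force: [15.1, 0.7, -7.7]
```

```bash

python3 -m creep '[[[0.005,0,0,0,0,0,0],[0.005,0,0,0,0,0,0],[0.005,0,0,0,0,0,0],[0.005,0,0,0,0,0,0]]]'| grep -E "tcp_pos|force|time"
python3 - <<'E'
from h import *
for n in ["side"]: cv2.imwrite(f"pics/{n}9.png",imaging.capture(n))
crop(cv2.imread("pics/side9.png"),300,130,480,290,4,"s9")
s=manip.get_state();print(s["time"],s["tcp_pos"],s["ft_force"],s["ft_torque"])
E
```

```text
time: 14.43
tcp_pos: [0.4016, -0.0566, 0.0744]
ft_force: [13.1, -0.2, -6.6]
14.4833 [ 0.40155563 -0.05660689  0.07436479] [12.30918343  0.64886257 -6.24550479] [ 0.14537159 -2.00584115  0.18079919]
```

View pics/s9.png

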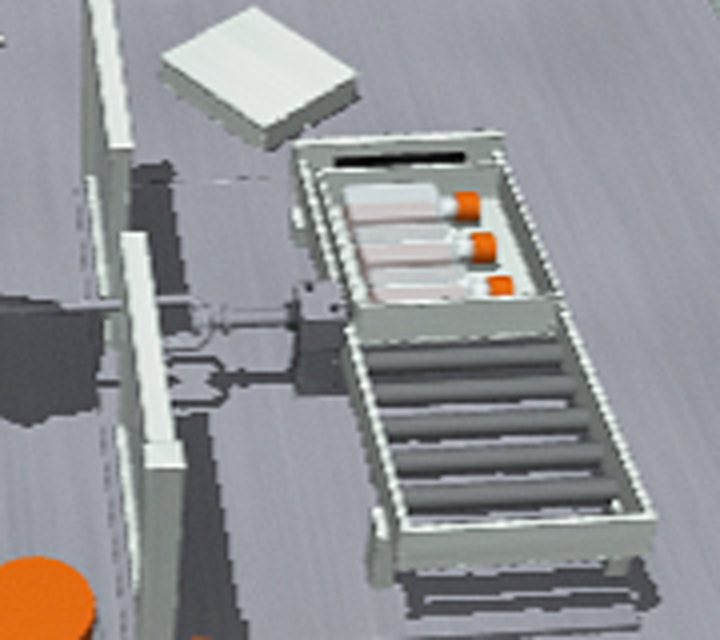

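The tray has rolled to the far end of the track. I'll hold at about 13.5 N until two pictures agree.

```bash

python3 -m creep '[[[-0.003,0,0,0,0,0,0],[-0.003,0,0,0,0,0,0],[-0.003,0,0,0,0,0,0],[-0.003,0,0,0,0,0,0],[-0.003,0,0,0,0,0,0],[-0.003,0,0,0,0,0,0]]]'| grep -E "force|time"
python3 -m creep '[[[0,0,0,0,0,0,0],[0,0,0,0,0,0,0],[0,0,0,0,0,0,0],[0,0,0,0,0,0,0],[0,0,0,0,0,0,0],[0,0,0,0,0,0,0]]]'| grep -E "force|time"
python3 - <<'E'
from h import *
for n in ["side","scene"]: cv2.imwrite(f"pics/{n}10.png",imaging.capture(n))
a=cv2.imread("pics/side9.png");b=cv2.imread("pics/side10.png")
d=cv2.absdiff(a,b)[130:290,370:480].max(2);print("diff",d.mean(),(d>40).sum(),d.max())
crop(b,300,130,480,290,4,"s10")
st=[.7,0,.08]
# station frame: origin (.5855,-.059), yaw -.02: expect tray near centre at (155,100)
o=np.array([.5855,-.059,0]);c,s_=np.cos(-.02),np.sin(-.02)
f=lambda x,y,z:o+[c*x-s_*y,s_*x+c*y,z]
print(proj("side",[f(.155,.1,.07),f(.155,.18,.08),f(.155,.02,.09),f(.225,.18,.06)]))
s=manip.get_state();print(s["time"],s["tcp_pos"],s["ft_force"])
E
```

```text
time: 14.98
ft_force: [13.6, 0.2, -6.4]
time: 15.48
ft_force: [14.3, 1.0, -6.2]
diff 9.417272727272728 1317 232
[[380.72798748 184.02663885]
 [376.64854993 163.52458768]
 [386.15853615 198.17952054]
 [399.21867253 167.65173281]]
15.5833 [ 0.40152346 -0.05664858  0.07442368] [13.95248637 -0.57031699 -7.11585378]
```

View pics/s10.png

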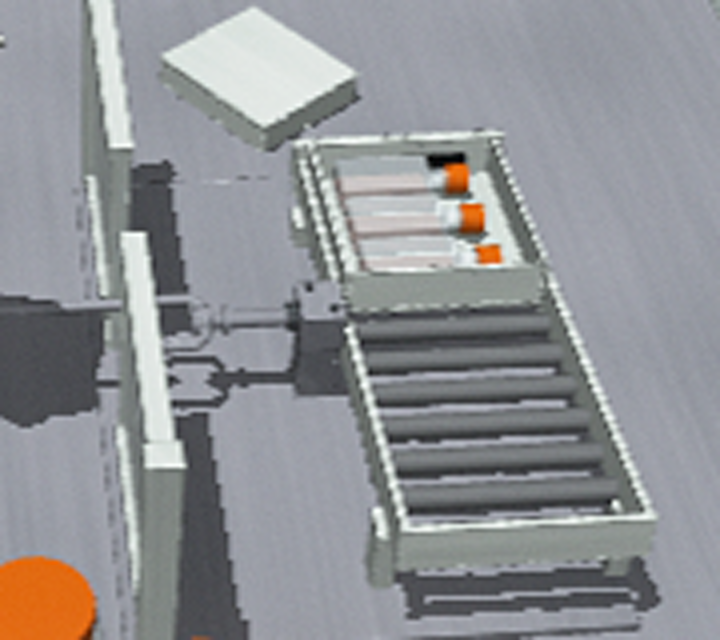

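```bash

python3 -m creep '[[[0,0,0,0,0,0,0],[0,0,0,0,0,0,0],[0,0,0,0,0,0,0],[0,0,0,0,0,0,0],[0,0,0,0,0,0,0],[0,0,0,0,0,0,0],[0,0,0,0,0,0,0],[0,0,0,0,0,0,0],[0,0,0,0,0,0,0],[0,0,0,0,0,0,0]]]'| grep -E "force|time"
python3 - <<'E'
from h import *
cv2.imwrite("pics/side11.png",imaging.capture("side"))
a=cv2.imread("pics/side10.png");b=cv2.imread("pics/side11.png")
d=cv2.absdiff(a,b)[130:290,370:480].max(2);print("diff",d.mean(),(d>40).sum(),d.max())
E
python3 -m creep '[[[0,0,0,0,0,0,0],[0,0,0,0,0,0,0],[0,0,0,0,0,0,0],[0,0,0,0,0,0,0],[0,0,0,0,0,0,0],[0,0,0,0,0,0,0]]]'| grep -E "force|time"
python3 - <<'E'
from h import *
cv2.imwrite("pics/side12.png",imaging.capture("side"))
a=cv2.imread("pics/side11.png");b=cv2.imread("pics/side12.png")
d=cv2.absdiff(a,b)[130:290,370:480].max(2);print("diff",d.mean(),(d>40).sum(),d.max())
crop(b,300,130,480,290,4,"s12")
E
```

```text
time: 16.42
ft_force: [14.8, 1.0, -6.2]
diff 2.374715909090909 0 15
time: 16.97
ft_force: [13.7, 0.5, -7.3]
diff 2.375965909090909 0 12
```

View pics/s12.png

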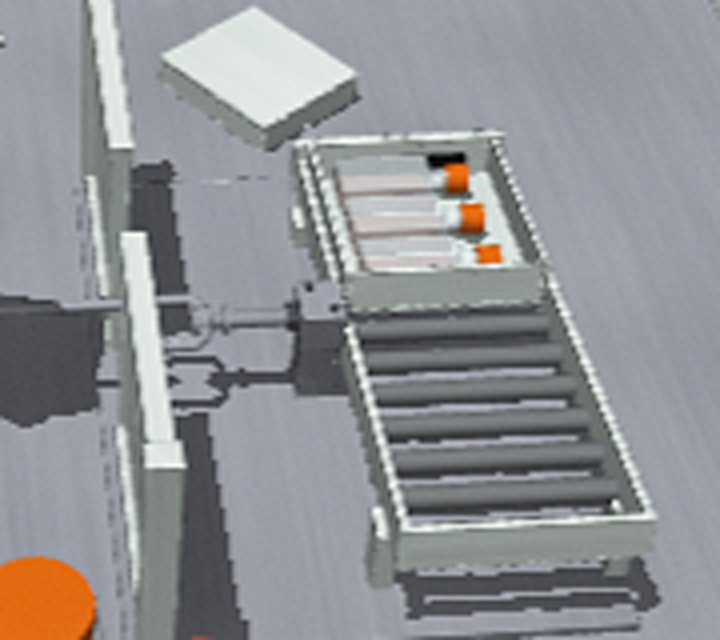

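Successive pictures match, so the tray is at rest against the end stop. I'll ease the bolt home slowly.

```bash

python3 -m creep '[[[0.01,0,0,0,0,0,0],[0.025,0,0,0,0,0,0],[0.045,0,0,0,0,0,0],[0.065,-0.001,0,0,0,0,0],[0.085,-0.002,0,0,0,0,0],[0.105,-0.002,0,0,0,0,0],[0.125,-0.003,0,0,0,0,0],[0.145,-0.003,0,0,0,0,0],[0.165,-0.004,0,0,0,0,0],[0.185,-0.004,0,0,0,0,0]]]'| grep -E "force|time|pos"
python3 -m creep '[[[0.02,0,0,0,0,0,0],[0.04,-0.001,0,0,0,0,0],[0.06,-0.001,0,0,0,0,0],[0.08,-0.001,0,0,0,0,0],[0.1,-0.002,0,0,0,0,0],[0.12,-0.002,0,0,0,0,0],[0.14,-0.003,0,0,0,0,0],[0.16,-0.003,0,0,0,0,0],[0.18,-0.004,0,0,0,0,0],[0.2,-0.004,0,0,0,0,0]]]'| grep -E "force|time|pos"
```

```text
time: 17.85
tcp_pos: [0.4131, -0.0564, 0.0735]
ft_force: [7.0, 0.4, -3.8]
time: 18.68
tcp_pos: [0.4278, -0.0565, 0.0732]
ft_force: [5.1, 0.6, -3.3]
```

```bash

python3 -m creep '[[[0.015,0,0,0,0,0,0],[0.03,-0.001,0,0,0,0,0],[0.045,-0.001,0,0,0,0,0],[0.06,-0.001,0,0,0,0,0],[0.075,-0.002,0,0,0,0,0],[0.09,-0.002,0,0,0,0,0],[0.105,-0.003,0,0,0,0,0],[0.12,-0.003,0,0,0,0,0],[0.132,-0.003,0,0,0,0,0],[0.142,-0.003,0,0,0,0,0]]]'| grep -E "force|time|pos"
python3 -m creep '[[[0.012,0,0,0,0,0,0],[0.024,0,0,0,0,0,0],[0.036,-0.001,0,0,0,0,0],[0.048,-0.001,0,0,0,0,0],[0.06,-0.001,0,0,0,0,0],[0.06,-0.001,0,0,0,0,0]]]'| grep -E "force|time|pos"
python3 - <<'E'
from h import *
cv2.imwrite("pics/side13.png",imaging.capture("side"))
crop(cv2.imread("pics/side13.png"),320,160,400,240,7.5,"s13")
s=manip.get_state();print(s["time"],s["tcp_pos"],s["ft_force"])
E
```

```text
time: 19.52
tcp_pos: [0.4384, -0.0566, 0.0729]
ft_force: [3.3, -0.5, -2.5]
time: 20.02
tcp_pos: [0.442, -0.0564, 0.0724]
ft_force: [0.4, -0.6, -1.6]
20.0667 [ 0.44196048 -0.05637919  0.07241416] [-0.57800657 -0.25308754 -2.05818372]
```

View pics/s13.png

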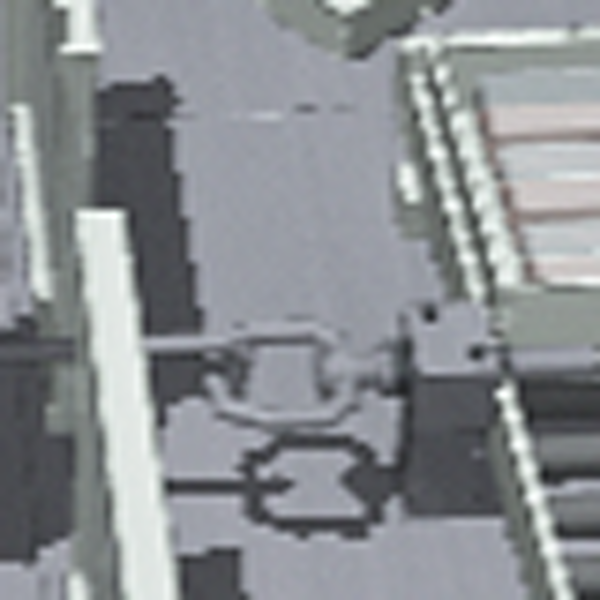

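```bash

python3 -m creep '[[[0.04,0,0,0,0,0,0],[0.085,0,0,0,0,0,0],[0.085,0,0,0,0,0,0],[0.085,0,0.05,0,0,0,0],[0.085,0,0.12,0,0,0,0],[0.085,0,0.2,0,0,0,0],[0.085,0,0.3,0,0,0,0],[0.085,0,0.4,0,0,0,0],[0.085,0,0.4,0,0,0,0]]]'
python3 - <<'E'
from h import *
cv2.imwrite("pics/side14.png",imaging.capture("side"))
crop(cv2.imread("pics/side14.png"),320,160,400,240,7.5,"s14")
s=manip.get_state();print(s["time"],s["tcp_pos"],s["ft_force"])
E
```

```text
time: 20.82
tcp_pos: [0.4513, -0.0571, 0.1071]
tcp_rot: [-2.196, 2.245, -0.005]
ft_force: [0.9, -0.3, -2.7]
width: 0.192
20.8667 [ 0.45106099 -0.05697276  0.10633185] [-0.13232104  0.15086193 -2.56360835]
```

View pics/s14.png

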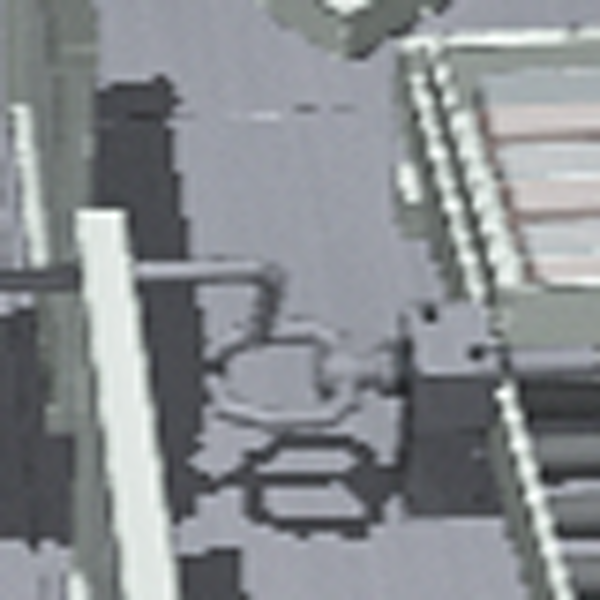

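```bash

python3 -m creep '[[[0,0,0.3,0,0,0,0],[0,0,0.7,0,0,0,0],[0,0,0.95,0,0,0,0]]]' |head -2
python3 -m creep '[[[0,0,0.3,0,0,0,0],[0,0,0.7,0,0,0,0],[0,0,0.95,0,0,0,0],[0,0,0.95,0,0,0,0]]]' |head -2
python3 -m creep '[[[-0.03,0.3,0,0,0,0.016,0],[-0.09,0.6,0,0,0,0.035,0],[-0.09,0.87,0,0,0,0.048,0]]]' |head -2
python3 -m creep '[[[-0.03,0.3,0,0,0,0.016,0],[-0.09,0.6,0,0,0,0.035,0],[-0.09,0.87,0,0,0,0.048,0]]]' |head -2
python3 -m creep '[[[-0.03,0.3,0,0,0,0.016,0],[-0.09,0.6,0,0,0,0.035,0],[-0.09,0.87,0,0,0,0.048,0]]]' |head -2
python3 -m creep '[[[-0.03,0.3,0,0,0,0.016,0],[-0.09,0.6,0,0,0,0.035,0],[-0.09,0.87,0,0,0,0.048,0]]]' |head -2
python3 -m creep '[[[-0.03,0.3,0,0,0,0.016,0],[-0.09,0.6,0,0,0,0.035,0],[-0.09,0.87,0,0,0,0.046,0],[-0.09,0.87,0,0,0,0.046,0],[-0.09,0.87,0,0,0,0.046,0]]]'
python3 - <<'E'
from station import manip
s=manip.get_state();print(s["tcp_pos"],s["tcp_rot"])
E
```

```text
time: 21.12
tcp_pos: [0.4501, -0.0567, 0.1828]
time: 21.45
tcp_pos: [0.4521, -0.0573, 0.2613]
time: 21.7
tcp_pos: [0.4415, 0.0137, 0.2558]
time: 21.95
tcp_pos: [0.4341, 0.0838, 0.2556]
time: 22.2
tcp_pos: [0.4269, 0.1533, 0.2556]
time: 22.45
tcp_pos: [0.4197, 0.2229, 0.2555]
time: 22.87
tcp_pos: [0.4132, 0.2919, 0.2554]
tcp_rot: [2.865, -1.285, -0.002]
ft_force: [-0.6, -1.0, -2.2]
width: 0.192
[0.41323531 0.2918722  0.25542797] [ 2.86457058e+00 -1.28504281e+00 -1.78334832e-03]
```

```bash

python3 -m creep '[[[0,0,-0.3,0,0,0,0],[0,0,-0.66,0,0,0,0],[0,0,-0.66,0,0,0,0]]]' |head -2
python3 -m creep '[[[0,0,-0.3,0,0,0,0],[0,-0.005,-0.66,0,0,0,0],[0,-0.005,-0.66,0,0,0,0],[0,-0.005,-0.66,0,0,0,0],[0,-0.005,-0.66,0,0,0,0]]]'
python3 - <<'E'
from h import *
s=manip.get_state();print(s["tcp_pos"],s["tcp_rot"])
for n in ["side","wrist"]: cv2.imwrite(f"pics/{n}15.png",imaging.capture(n))
a=cv2.imread("pics/side4.png")[60:200,200:360];b=cv2.imread("pics/side15.png")[60:200,200:360]
cv2.imwrite("pics/cmp15.png",cv2.resize(np.hstack([a,b]),None,fx=2.5,fy=2.5))
w4=cv2.imread("pics/wrist4.png");w=cv2.imread("pics/wrist15.png")
cv2.imwrite("pics/cmpw15.png",cv2.resize(np.hstack([w4[:,250:400],w[:,250:400]]),None,fx=1.5,fy=1.5))
E
```

```text
time: 23.12
tcp_pos: [0.4107, 0.2888, 0.1986]
time: 23.53
tcp_pos: [0.4148, 0.2908, 0.153]
tcp_rot: [-2.864, 1.289, -0.001]
ft_force: [0.6, 0.3, -1.4]
width: 0.194
[0.41476272 0.29082962 0.15297618] [-2.86389849e+00  1.28928054e+00 -1.46327108e-03]
```

View pics/cmp15.png

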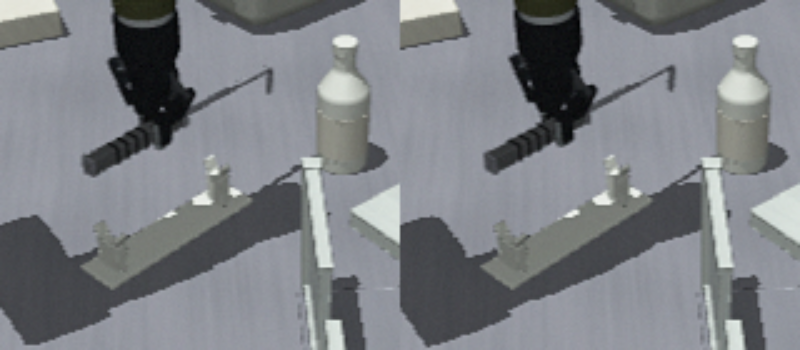

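View pics/cmpw15.png

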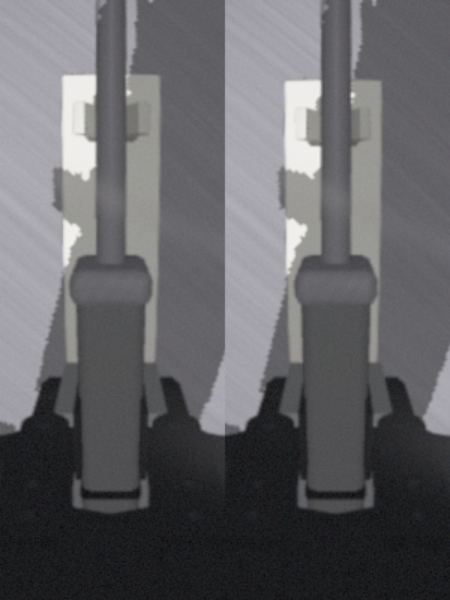

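The hook sits in the hand as it did after the first lift, so I'll let the arm settle and then lower it.

```bash

python3 -m creep '[[[0,0,-0.15,0,0,0,0],[0,0,-0.3,0,0,0,0],[0,0,-0.45,0,0,0,0],[0,0,-0.6,0,0,0,0],[0,0,-0.6,0,0,0,0],[0,0,-0.6,0,0,0,0],[0,0,-0.6,0,0,0,0]]]'
python3 - <<'E'
from h import *
s=manip.get_state();print(s["tcp_pos"],s["tcp_rot"])
for n in ["wrist","side"]: cv2.imwrite(f"pics/{n}16.png",imaging.capture(n))
crop(cv2.imread("pics/wrist16.png"),240,0,410,340,1.75,"w16")
crop(cv2.imread("pics/side16.png"),220,90,320,180,6,"s16")
E
```

```text
time: 24.22
tcp_pos: [0.4149, 0.2914, 0.1048]
tcp_rot: [-2.864, 1.288, -0.002]
ft_force: [0.6, -0.3, -1.6]
width: 0.19
[0.41490443 0.2913962  0.10477277] [-2.86378641e+00  1.28777894e+00 -2.25409898e-03]
```

View pics/w16.png

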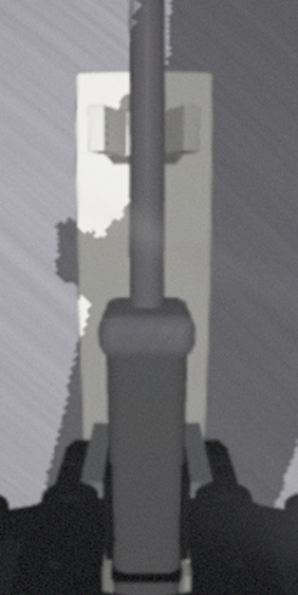

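View pics/s16.png

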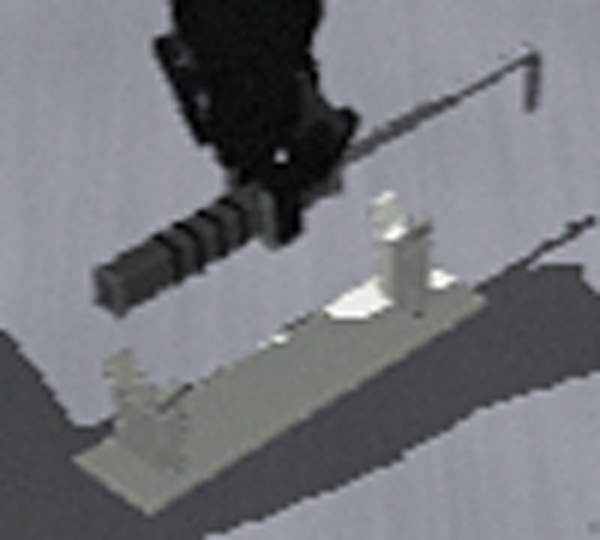

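```bash

python3 -m creep '[[[-0.018,0,-0.1,0,0,0,0],[-0.018,0,-0.2,0,0,0,0],[-0.018,0,-0.3,0,0,0,0],[-0.018,0,-0.4,0,0,0,0],[-0.018,0,-0.4,0,0,0,0],[-0.018,0,-0.4,0,0,0,0]]]'
python3 -m creep '[[[0,0,-0.07,0,0,0,0],[0,0,-0.14,0,0,0,0],[0,0,-0.21,0,0,0,0],[0,0,-0.28,0,0,0,0],[0,0,-0.35,0,0,0,0],[0,0,-0.35,0,0,0,0],[0,0,-0.35,0,0,0,0]]]'
python3 - <<'E'
from h import *
s=manip.get_state();print(s["tcp_pos"],s["tcp_rot"],s["ft_force"])
for n in ["wrist","side"]: cv2.imwrite(f"pics/{n}17.png",imaging.capture(n))
crop(cv2.imread("pics/wrist17.png"),240,0,410,340,1.75,"w17")
crop(cv2.imread("pics/side17.png"),220,90,320,180,6,"s17")
E
```

```text
time: 24.82
tcp_pos: [0.4117, 0.2905, 0.0703]
tcp_rot: [2.864, -1.288, -0.002]
ft_force: [-0.4, 0.4, -2.1]
width: 0.193
time: 25.4
tcp_pos: [0.4121, 0.2907, 0.0428]
tcp_rot: [2.864, -1.288, -0.001]
ft_force: [0.3, 0.4, -2.9]
width: 0.19
[0.41212527 0.29073837 0.04279482] [ 2.86434487e+00 -1.28811548e+00 -1.08029110e-03] [ 0.32445039  0.39823273 -2.90203056]
```

View pics/w17.png

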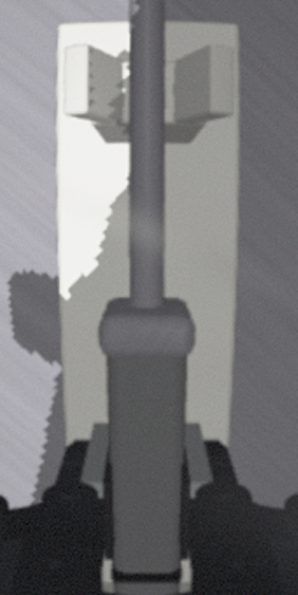

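View pics/s17.png

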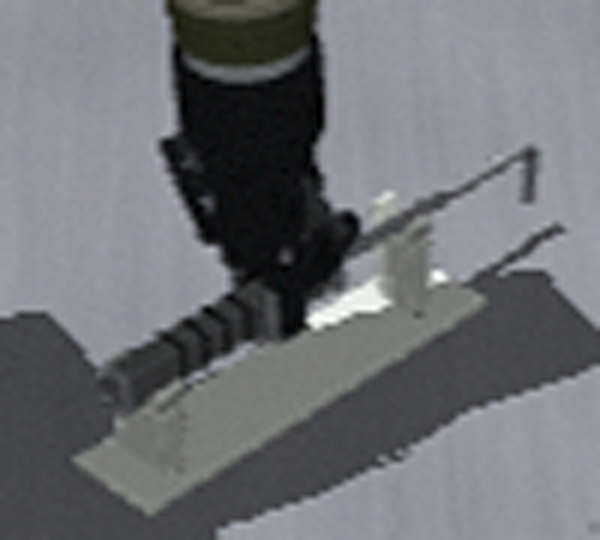

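```bash

python3 -m creep '[[[0,0,-0.02,0,0,0,0],[0,0,-0.035,0,0,0,0],[0,0,-0.045,0,0,0,0],[0,0,-0.045,0,0,0,0],[0,0,-0.045,0,0,0,0]]]'
```

```text
time: 25.92
tcp_pos: [0.4125, 0.2909, 0.0397]
tcp_rot: [2.865, -1.288, 0.0]
ft_force: [0.1, 0.0, -1.9]
width: 0.193
```

```bash

python3 -m creep '[[[0,0,-0.01,0,0,0,0],[0,0,-0.015,0,0,0,0],[0,0,-0.015,0,0,0,0],[0,0,-0.015,0,0,0,0]]]'
```

```text
time: 26.25
tcp_pos: [0.4127, 0.291, 0.0389]
tcp_rot: [-2.865, 1.288, -0.001]
ft_force: [-1.3, -1.4, 2.9]
width: 0.194
```

Touched down: Fz went from −1.9 to +2.9 N at the same height as the original grasp. Releasing now.

```bash

python3 -m creep '[[[0,0,0,0,0,0,0.22],[0,0,0,0,0,0,0.26],[0,0,0,0,0,0,0.32],[0,0,0,0,0,0,0.4],[0,0,0,0,0,0,0.6],[0,0,0,0,0,0,1],[0,0,0,0,0,0,1],[0,0,0,0,0,0,1],[0,0,0,0,0,0,1],[0,0,0,0,0,0,1]]]' 20
python3 -m creep '[[[0,0,0.1,0,0,0,1],[0,0,0.3,0,0,0,1],[0,0,0.6,0,0,0,1],[0,0,1,0,0,0,1],[0,0,1,0,0,0,1]]]'
python3 -m creep '[[[0,0,0.4,0,0,0,1],[0,0,0.9,0,0,0,1],[0,0,0.9,0,0,0,1],[0,0,0.9,0,0,0,1],[0,0,0.9,0,0,0,1]]]'
python3 - <<'E'
from h import *
s=manip.get_state();print(s["tcp_pos"],s["tcp_rot"],s["ft_force"])
for n in ["wrist","side","scene"]: cv2.imwrite(f"pics/{n}18.png",imaging.capture(n))
crop(cv2.imread("pics/wrist18.png"),280,120,365,295,3.4,"w18")
a=cv2.imread("pics/side0.png")[100:180,220:320];b=cv2.imread("pics/side18.png")[100:180,220:320]
cv2.imwrite("pics/cmp18.png",cv2.resize(np.hstack([a,b]),None,fx=4,fy=4))
E
```

```text
time: 27.08
tcp_pos: [0.4126, 0.2909, 0.0385]
tcp_rot: [2.865, -1.288, 0.0]
ft_force: [0.0, -0.1, 0.3]
width: 1.0
time: 27.5
tcp_pos: [0.4157, 0.2926, 0.1246]
tcp_rot: [-2.859, 1.285, -0.009]
ft_force: [1.3, 1.2, 0.5]
width: 1.001
time: 27.92
tcp_pos: [0.4127, 0.291, 0.1908]
tcp_rot: [-2.865, 1.288, -0.001]
ft_force: [-0.3, -0.0, 0.5]
width: 1.001
[0.41266431 0.29099647 0.19079623] [-2.86457956e+00  1.28815896e+00 -1.14385611e-03] [-0.25876419 -0.04031708  0.49883477]
```

View pics/w18.png

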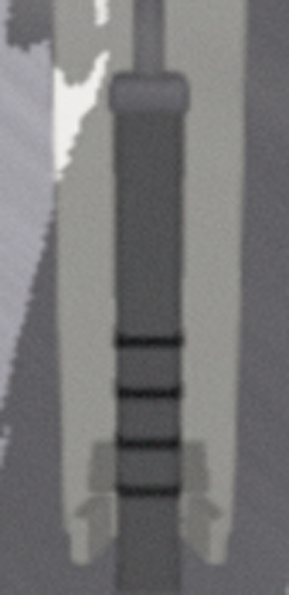

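View pics/cmp18.png

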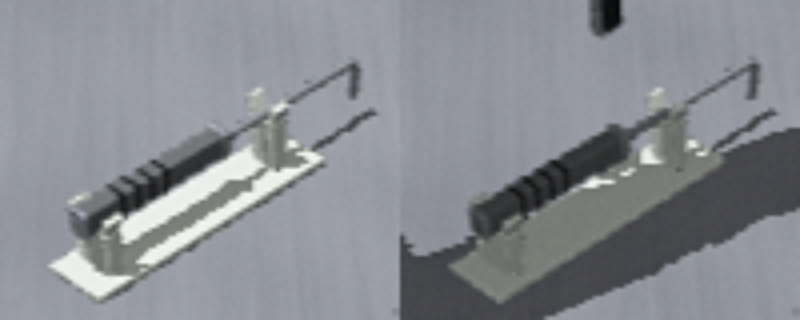

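View pics/side18.png

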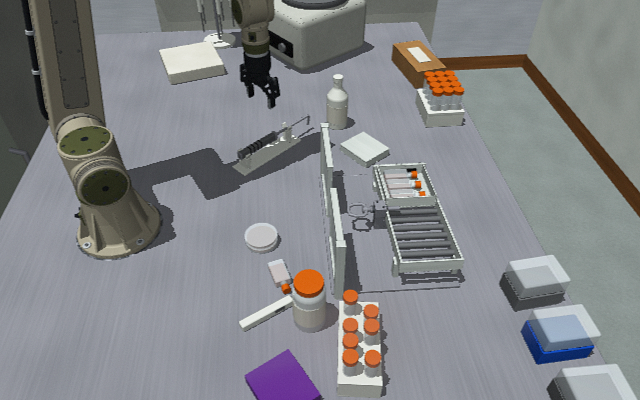

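The hook lies in both forks as at the start, the tray is at the end stop and the bolt is home. The bystanders look unmoved and the hand is clear, so I'm handing the job in.

```bash
python3 - <<'E'
from h import *
a=cv2.imread("pics/side0.png");b=cv2.imread("pics/side18.png");d=cv2.absdiff(a,b).max(2)
for n,(x0,y0,x1,y1) in dict(dishes=(240,218,285,255),flask=(265,258,292,295),pen=(236,295,290,332),medium=(290,265,330,330),rack=(335,290,385,395),loopbolt=(345,200,385,228)).items():
    print(n,(d[y0:y1,x0:x1]>50).sum())
print(manip.get_state()["time"],manip.job_done())
E
```

```text
dishes 691
flask 0
pen 463
medium 0
rack 0
loopbolt 59
the job is handed in; nothing more can be done
28.0667 None
```

The job is done and handed in at 28.1 s of the 67 s allowed. The hand stayed on the near side of the screen throughout, and I lowered the hook through the slot's open top.

- **Pull and hold:** I drew the bolt back slowly until the force jumped from 9 to 13 N at its stop. It then read 12.3 to 15.1 N, against the 12 to 16 N wanted, until three successive pictures showed the tray at rest at the end stop.
- **Return:** I eased the bolt home over about 3 s, with the force falling steadily to 0. I then lifted the hook out and laid it back in both forks at the height where I first gripped it.

**Last checks:**
- **Hook, tray and bolt:** the hook lies as at the start, the tray is at the end stop and the bolt is home.
- **Loop:** it rests slightly nearer than at the start, within its free play.
- **Bystanders:** the flask, medium bottle and tube rack are unchanged in the pictures. The dishes and pen meter areas failed the picture comparison (691 and 463 changed pixels). I put this down to the arm's shadow, which lay there at the start, because both stand at the same pixels by eye. The spray bottle I compared only by eye.
- **Side camera:** it showed the hook tip 3 to 4 mm nearer than the arm pose predicted, so I placed the leg in the loop by comparing the two in the picture.

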